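# Lay out the demonstration row on the ware board

## Task

Set out the modelling demonstration in one straight row along the middle line of the ware board, between the green bowl and the water pot: the wooden plinth at the middle of the board, halfway between bowl and pot, with the clay skull standing upright centred on top of it. Set the clay lump on the board halfway between the bowl and the plinth, and the pinch pot, mouth up, halfway between the plinth and the water pot. Do not disturb the texture pad, the blue rib or the loop tool.

Things in the scene. Friction and masses are not known exactly. Their poses are not given: they have to be found in the camera images.
- ware_board: Plain light wooden ware board lying flat on the counter, fixed; 90 mm wide (its x), 570 mm long (its y, roughly left-right), 12 mm thick. Origin at the centre of its underside, so its top is 12 mm above the origin. The green bowl and the water pot stand on its two ends.
- green_bowl: Green glazed bowl, 125 mm across the rim, 69 mm tall, fixed on the board's centre line 220 mm from the board's middle, at either end. Origin at the centre of its underside.
- water_pot: Speckled cream water pot, 68 mm across, 63 mm tall, fixed on the board's centre line 220 mm from the board's middle, at the end opposite the bowl. Origin at the centre of its underside.
- plinth_mid (a point): Loose turned dark-wood plinth: a low round disc 64 mm in diameter, 30 mm tall, with a shallow groove (29 mm radius) round the middle of its side and a flat top; 0.1 kg. Point at its centre, half-way up; z up.
- skull_mid (a point): Loose small cream clay skull, 81 mm front to back (its x; the face looks to -x), 56 mm across the temples (its y: grasp here), 59 mm tall, flat underneath; 0.11 kg. Point at its centre, half-way up; z up.
- lump_mid (a point): Loose cream lump of clay, a smooth rounded block with no features, 36 mm (its x: grasp here) by 52 mm (its y), 20 mm tall; 0.16 kg. Point at its centre, half-way up (10 mm above its underside); z up.
- pinch_pot_mid (a point): Loose small plain cream pinch pot, open on top, 60 mm (its x) by 64 mm (its y) across, 38 mm tall, widest near the rim, can be grasped from outside across its x or by the rim; 0.11 kg. Point on its axis, half-way up (19 mm above its underside); z up.
- texture_pad: Bystander: loose flat brown-and-cream texture pad with a small wire comb, 72 x 55 x 9 mm, on the counter in front of a fixed blue crock of utensils that rise to 340 mm above the counter and reach forward to about x = 0.63 m (y from -0.06 to 0.13 m): swing the arm past on the robot's side of them. Origin at the centre of its underside.
- blue_rib: Bystander: loose flat blue silicone rib, 50 x 80 x 9 mm, on the counter. Origin at the centre of its underside.
- loop_tool: Bystander: loose loop tool with a wooden handle, 162 mm long (its y), 18 mm wide, 10 mm tall, on the counter. Origin at the centre of its underside.
Not all that is in view belongs to the job. What is shaped like the part that bears pinch_pot_mid but pink is not meant.

How it is judged:
At the end, for the whole second after the job is handed in: Upright and at rest on the board (heights +-6 mm, tilts under 0.15 rad): plinth within 15 mm of its middle, skull on the plinth within 13 mm of centre, lump 110 mm (+-15) from the bowl and pinch pot 110 mm (+-15) from the water pot, plinth side, both within 15 mm of the centre line (horizontal distance between plinth_mid and ware_board below 0.015 m and height (world z) of plinth_mid between 0.021 and 0.033 m and angle between each of plinth_mid, skull_mid, lump_mid, pinch_pot_mid's own z axis and vertical below 0.15 rad and horizontal distance between skull_mid and plinth_mid below 0.013 m and height (world z) of skull_mid between 0.0655 and 0.0775 m and x of lump_mid in the frame of ware_board between -0.015 and 0.015 m and horizontal distance between lump_mid and green_bowl between 0.095 and 0.125 m and horizontal distance between each of lump_mid, pinch_pot_mid and ware_board below 0.14 m and height (world z) of lump_mid between 0.016 and 0.028 m and x of pinch_pot_mid in the frame of ware_board between -0.015 and 0.015 m and horizontal distance between pinch_pot_mid and water_pot between 0.095 and 0.125 m and height (world z) of pinch_pot_mid between 0.025 and 0.037 m and linear speed of each of plinth, clay_skull, clay_lump, test_pinch_pot below 0.02 m/s); the robot touches nothing.
It fails at once if the texture pad is moved by more than 20 mm (distance of texture_pad from where it was at the start of the episode above 0.02 m).
It fails at once if the blue rib is moved by more than 20 mm (distance of blue_rib from where it was at the start of the episode above 0.02 m).
It fails at once if the loop tool is moved by more than 20 mm (distance of loop_tool from where it was at the start of the episode above 0.02 m).
It also fails if it takes over 141 s, if anything falls off the work surface, if the arm or the gripper's body presses on something with over 40 N, if the wrist force passes 120 N, or if a joint passes its speed limit or range.

## Robot

A 7-joint arm with a two-finger parallel gripper is mounted at the origin on a cart in front of the work surface, level with it; the furniture and walls round the work are solid. World frame = base frame: x ahead of the robot, y to its left, z up, the work surface at z = 0. Lengths are in m, angles in rad, forces in N, time in s.
With the tool pointing down it reaches from about 0.425 to 0.875 m from the base axis. Payload 4.7 kg.
Tool frame: the origin (TCP) lies at the very end of the fingers, on their centre line; the grasp point (between the pads) lies 19 mm behind it; z points along the fingers, y is the line along which they close (so a half turn about z gives the same grasp; the last joint's range is limited). The gripper opens to 87 mm and grips with 3 to 60 N. Pads are 19 mm wide; open, the fingers measure 117 mm over their backs; the gripper's body (75 mm by 190 mm) begins 51 mm behind the grasp point.
Start: joints at [-1.27, 0.321, -0.07, 1.45, 0.023, 1.371, -0.057], TCP at [0.184, 0.623, 0.223] pointing down, gripper open.
Joint ranges: [-2.86, 2.86], [-0.3, 2.09], [-1.38, 1.24], [0.06, 2.45], [-1.56, 4.7], [0.09, 2.05], [-2.69, 2.69]. Speed limits (rad/s): [2.57, 2.57, 3.14, 3.14, 3.14, 3.14, 3.14].

## Interface

Orientations are given as a rotation vector (axis times angle).
In Python, from bench import ctrl, vision gives the robot as it stands.
- The arm moves only by the tool jog_arm, never from a script. Its argument "increments" is a list of rows, each an object of numbers: "tx", "ty", "tz": the shift along the tool's x, y, z in mm; "wx", "wy", "wz": the turn, a rotation vector about the tool's x, y, z in rad; "gripper": the opening, from 0 (shut) to 1 (fully open). In form: [{"tx": .., "ty": .., "tz": .., "wx": .., "wy": .., "wz": .., "gripper": ..}, ...]. A call has exactly 5 rows; each row is the pose to reach, as a shift and turn from the pose commanded when the call began, along the tool's axes at that moment; what a row does not reach only later rows make up. A row lasts 1/12 s, in which the tool goes at most 41.7 mm and 7.16 degrees, less where a joint would pass 70% of its speed; a pose out of reach is approached as far as the arm can. A call with a gripper value outside its range is refused whole. The fingers move at their own pace and stop on an object; "grip_force" is the grip in N (left out, the last holds). Time passes only in rows, so rows that repeat a pose let the fingers close, or fill a call up. It gives the time, the measured TCP pose, the force, the opening and the grip force at its end, in the units of the state.
- ctrl.get_state(): the state, without advancing time (a new reading comes with each control period).
- vision.get_image(name): name is "side" or "top" or "wrist"; returns a dict with "color" (400x640x3 uint8, blue, green, red), "fx", "fy", "cx", "cy" (pixels), "extrinsics" (4x4, takes a point from world to camera coordinates). Camera axes: x right, y down, z forward; pixel columns grow to the right and rows downward; lengths in m; the calibration is good to about 2 mm. The wrist camera is an equidistant fisheye: a pixel r from the principal point sees the ray r / f radians off the axis. A picture is of the moment at which its call begins. There is no depth.
- ctrl.close_job(): hands the job in; it is judged then, once.
Trained networks look in the newest picture that a camera, given by its name, has taken for a name from the list of things; names that differ only in an ending like _2 or _b are one class to them, and where a whole thing is asked for, a point or a joint stands for the part that bears it (a point fixed in the world has none). Each returns a list of dicts, best first, with "conf" (0 to 1); they miss things now and then, are a little off and sometimes report something else, mostly with a low value. They report only what shows in the picture. A call takes as long as a camera call. They do not tell look-alikes from the thing itself.
- vision.spot_in(camera, thing): "bbox" ([left, top, right, bottom] in pixels, round what is visible of it).
The state is a dict: "time": time; "joint_positions": joint angles; "qd": joint speeds; "joint_torque": joint torques, N m; "position": TCP position; "tool_rot": TCP orientation; "ft_force": force on the tool from outside, world axes, zero at the start; "torque": the same for the moment, N m; "grip_width": opening from 0.0 (shut) to 1.0 (fully open); "grip_force": force on a finger pad.
Only numpy, scipy, OpenCV 4.12 (cv2) and the standard library are available. Lean on these libraries where they do the work, as an engineer would, in place of code of your own. Each camera call takes 0.05 s, during which the arm holds its last target. There are 200 camera calls.

## Working session

There is one attempt and no reset: what is moved stays moved. The work goes in short steps, Python scripts to look and compute and a tool call to move; the robot and the scene stay as the last step left them, time stands still between calls to the robot, and variables do not carry over. Pictures are saved under pics/ and viewed, at most 14 in all, crops included, and the job is handed in when it is done.

Besides the shell and the picture viewer there is one more tool, called after "Request:" by a JSON object that holds its "method" and its "body". jog_arm: Moves the arm, as the interface text tells. Its arguments: {"type":"object","properties":{"increments":{"type":"array"},"grip_force":{"type":"number"}},"required":["increments"]}

```bash
mkdir -p pics; ls
cat > h.py <<'E'
import numpy as np, cv2, sys
from scipy.spatial.transform import Rotation as R
from bench import ctrl, vision
def ray(im,u,v,fish=False):
    x=(u-im['cx'])/im['fx'];y=(v-im['cy'])/im['fy']
    if fish:
        r=np.hypot(x,y);d=np.array([x/r*np.sin(r),y/r*np.sin(r),np.cos(r)]) if r>1e-9 else np.array([0,0,1.])
    else: d=np.array([x,y,1.])
    E=np.array(im['extrinsics']);return -E[:3,:3].T@E[:3,3],E[:3,:3].T@d
def at(im,u,v,z,fish=False):
    o,d=ray(im,u,v,fish);return o+d*(z-o[2])/d[2]
def proj(im,p,fish=False):
    E=np.array(im['extrinsics']);c=E[:3,:3]@np.array(p)+E[:3,3]
    if fish:
        h=np.hypot(c[0],c[1]);t=np.arctan2(h,c[2]);return im['cx']+im['fx']*t*c[0]/h,im['cy']+im['fy']*t*c[1]/h
    return im['cx']+im['fx']*c[0]/c[2],im['cy']+im['fy']*c[1]/c[2]
def togo(x,y,z,yaw=None):
    """tool-frame mm shift to target"""
    s=ctrl.get_state();r=R.from_rotvec(s['tool_rot'])
    return np.round(r.inv().apply(np.array([x,y,z])-s['position'])*1000,1)
E
python3 - <<'E'
from h import *
np.set_printoptions(precision=3,suppress=True)
s=ctrl.get_state();print(s['time'],s['position'],s['tool_rot']);print(R.from_rotvec(s['tool_rot']).as_matrix())
for c in ['top','side']:
    im=vision.get_image(c);cv2.imwrite(f'pics/{c}0.png',im['color'])
    o,d=ray(im,im['cx'],im['cy']);print(c,im['fx'],im['cx'],im['cy'],o,d)
    for t in ['ware_board','green_bowl','water_pot','plinth_mid','skull_mid','lump_mid','pinch_pot_mid','texture_pad','blue_rib','loop_tool']:
        for q in vision.spot_in(c,t)[:3]:
            b=q['bbox'];u,v=(b[0]+b[2])/2,(b[1]+b[3])/2
            print(c,t,round(q['conf'],2),np.round(b),at(im,u,v,0.02)[:2])
E
```

```text
pics
0.0 [0.184 0.623 0.221] [-0.449 -3.109  0.003]
[[-0.959  0.283 -0.   ]
 [ 0.283  0.959 -0.002]
 [-0.    -0.002 -1.   ]]
top 404.2213522584705 323.1438298709738 196.46828830948078 [ 0.209 -0.042  1.307] [ 0.213 -0.018 -0.977]
top ware_board 0.73 [253. 195. 398. 232.] [ 0.432 -0.069]
top ware_board 0.5 [423. 201. 435. 212.] [ 0.425 -0.403]
top green_bowl 0.85 [218. 199. 258. 238.] [0.442 0.215]
top green_bowl 0.26 [214. 170. 237. 185.] [0.582 0.249]
top water_pot 0.66 [363. 197. 388. 219.] [ 0.436 -0.231]
top plinth_mid 0.87 [172. 187. 198. 207.] [0.528 0.385]
top plinth_mid 0.55 [298. 172. 316. 191.] [ 0.544 -0.015]
top skull_mid 0.84 [336. 164. 352. 182.] [ 0.563 -0.141]
top lump_mid 0.62 [425. 199. 433. 208.] [ 0.434 -0.405]
top lump_mid 0.26 [364. 198. 387. 218.] [ 0.435 -0.231]
top pinch_pot_mid 0.74 [184. 234. 204. 253.] [0.375 0.359]
top pinch_pot_mid 0.65 [265. 170. 283. 191.] [0.557 0.092]
top pinch_pot_mid 0.19 [218. 197. 260. 238.] [0.445 0.213]
top texture_pad 0.47 [297. 173. 315. 195.] [ 0.537 -0.013]
top texture_pad 0.42 [224. 194. 398. 236.] [ 0.431 -0.021]
top blue_rib 0.5 [215. 172. 239. 186.] [0.577 0.245]
top blue_rib 0.43 [174. 188. 198. 207.] [0.527 0.38 ]
top loop_tool 0.43 [454. 179. 464. 212.] [ 0.451 -0.507]
side 421.8613856701315 322.4376436856796 196.7840866234814 [-0.199  0.902  0.88 ] [ 0.472 -0.665 -0.578]
side ware_board 0.68 [258. 176. 381. 274.] [0.421 0.046]
side green_bowl 0.59 [265. 225. 306. 263.] [0.453 0.181]
side water_pot 0.62 [348. 170. 368. 188.] [ 0.459 -0.258]
side skull_mid 0.64 [305. 175. 325. 191.] [ 0.574 -0.143]
side lump_mid 0.55 [374. 161. 393. 170.] [ 0.426 -0.396]
side pinch_pot_mid 0.78 [269. 210. 284. 220.] [0.569 0.085]
side texture_pad 0.53 [290. 201. 311. 210.] [ 0.536 -0.001]
side texture_pad 0.49 [266. 211. 287. 224.] [0.562 0.096]
side loop_tool 0.36 [258. 175. 382. 271.] [0.424 0.038]
```

Run:
```python
from h import *
i=cv2.imread('pics/top0.png')[150:270,150:480];cv2.imwrite('pics/top0c.png',cv2.resize(i,None,fx=2.42,fy=2.42,interpolation=cv2.INTER_CUBIC))
i=cv2.imread('pics/side0.png')[130:300,200:430];cv2.imwrite('pics/side0c.png',cv2.resize(i,None,fx=3.4,fy=3.4,interpolation=cv2.INTER_CUBIC))
```

```text
(no output)
```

View pics/top0c.png

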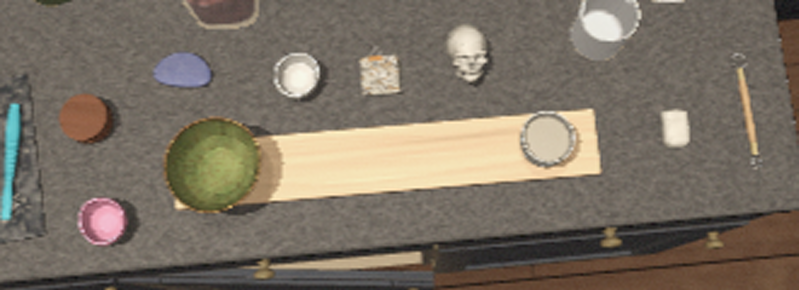

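View pics/side0c.png

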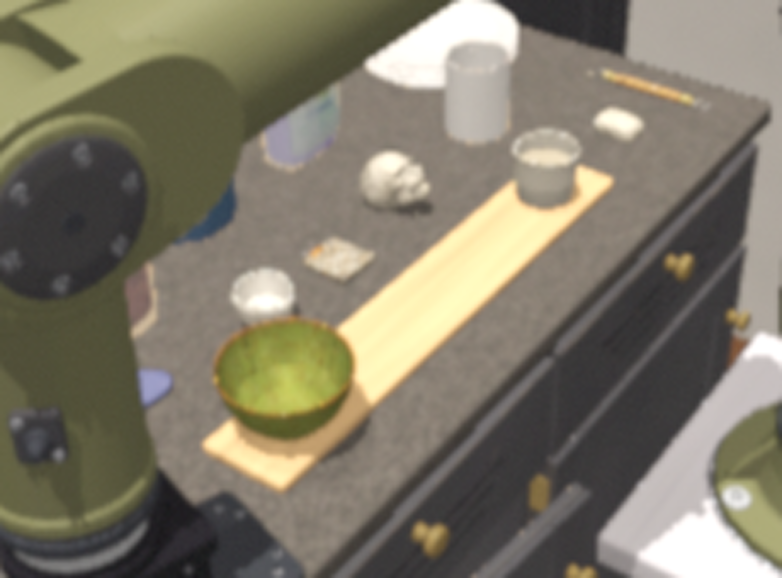

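The top crop (full pixel = crop/2.42 + 150) shows these things:
- **Plinth:** brown, at full pixel (185,199).
- **Pots:** the cream pinch pot at (273,181). Its look-alike is the pink pot at (192,241), and the white cup at (400,162) and water pot at (376,208) could also be confused with it. I choose (273,181).
- **Skull:** at (343,172), face toward the robot.
- **Lump:** at (429,203), long side roughly along x. The pad at (307,181) could be taken for it, but the pad is brown.
- **Board:** its row runs along y with a slight tilt, bowl on the left and water pot on the right.

The cream pot is confirmed in the side crop at (263,297). Next I'll measure the board and the objects.

Run:
```python
from h import *
np.set_printoptions(precision=4,suppress=True)
im=vision.get_image('top');c=im['color'];hsv=cv2.cvtColor(c,cv2.COLOR_BGR2HSV)
def blob(mask,box,z):
    m=np.zeros(mask.shape,np.uint8);l,t,r,b=box;m[t:b,l:r]=mask[t:b,l:r]*255
    n,L,S,C=cv2.connectedComponentsWithStats(m);k=1+np.argmax(S[1:,4])
    ys,xs=np.nonzero(L==k);P=np.array([at(im,x,y,z)[:2] for x,y in zip(xs,ys)])
    (cx,cy),(w,h),a=cv2.minAreaRect((P*1000).astype(np.float32))
    ev,V=np.linalg.eigh(np.cov(P.T));print(len(P),'mean',P.mean(0),'rect',cx,cy,w,h,a,'major',V[:,1],4*np.sqrt(ev[::-1]));return P
print('px',[c[y,x].tolist() for x,y in [(310,212),(185,198),(429,203),(343,168),(273,178),(290,165)]])
wood=(hsv[...,0]>8)&(hsv[...,0]<28)&(hsv[...,1]>50)&(hsv[...,2]>150)
P=blob(wood,(210,185,410,240),.012);
brd=(P*1000)
# long edges: for y bins, min/max x
ys=P[:,1];E=[]
for y in np.arange(-.17,.12,.02):
    s=P[abs(ys-y)<.01,0]; E.append((y,s.min(),s.max(),np.median(s)))
E=np.array(E);print('mid line x=a*y+b',np.polyfit(E[:,0],(E[:,1]+E[:,2])/2,1),np.median(E[:,2]-E[:,1]))
print('plinth');blob((hsv[...,1]>90)&((hsv[...,0]<12)|(hsv[...,0]>172)),(165,180,205,212),.03)
br=(hsv[...,2]>150)&(hsv[...,1]<70)
print('lump');blob(br,(418,190,442,216),.015)
print('skull');blob(br,(330,155,360,190),.04)
print('pot');blob((hsv[...,2]>130)&(hsv[...,1]<70),(258,165,288,195),.038)
for t,z in [('green_bowl',.081),('water_pot',.075)]:
    b=vision.spot_in('top',t)[0]['bbox'];print(t,at(im,(b[0]+b[2])/2,(b[1]+b[3])/2,z))
# true corners estimate
print([at(im,150+u/2.42,150+v/2.42,.012)[:2] for u,v in [(593,110),(600,173),(177,208)]])
```

```text
px [[179, 222, 245], [70, 96, 148], [214, 234, 244], [215, 234, 243], [220, 236, 243], [95, 105, 112]]
3440 mean [ 0.4315 -0.0501] rect 433.0347900390625 -58.36944580078125 482.84014892578125 89.593505859375 89.63932037353516 major [0.0128 0.9999] [0.5081 0.106 ]
mid line x=a*y+b [0.0045 0.4333] 0.08924441423549911
plinth
330 mean [0.5208 0.3812] rect 521.1632690429688 380.4991149902344 71.40782165527344 62.80813217163086 84.77120208740234 major [0.6385 0.7696] [0.0727 0.064 ]
lump
161 mean [ 0.4388 -0.4061] rect 438.9105224609375 -406.54803466796875 35.208824157714844 50.313201904296875 87.37100982666016 major [-0.9972  0.0746] [0.0573 0.0399]
skull
243 mean [ 0.5659 -0.1359] rect 563.7926025390625 -135.10984802246094 48.80281066894531 74.2987060546875 84.7630844116211 major [-0.995  -0.1002] [0.0774 0.0484]
pot
283 mean [0.5536 0.0959] rect 551.7230834960938 95.80622863769531 58.48356246948242 60.55820846557617 86.06908416748047 major [-0.7404  0.6722] [0.0643 0.0618]
green_bowl [0.4316 0.2014 0.081 ]
water_pot [ 0.5533 -0.138   0.075 ]
[array([ 0.4728, -0.3004]), array([ 0.3864, -0.2986]), array([0.3909, 0.2666])]
```

Run:
```python
from h import *
print(togo(.523,.383,.16))
```

```text
[-393.3 -134.7   62.6]
```

Request:
{"method": "jog_arm", "body": {"increments": [{"tx": -393, "ty": -134, "tz": 62, "wz": 0.6, "gripper": 1}, {"tx": -393, "ty": -134, "tz": 62, "wz": 0.6, "gripper": 1}, {"tx": -393, "ty": -134, "tz": 62, "wz": 0.6, "gripper": 1}, {"tx": -393, "ty": -134, "tz": 62, "wz": 0.6, "gripper": 1}, {"tx": -393, "ty": -134, "tz": 62, "wz": 0.6, "gripper": 1}]}}

```text
validation failed for argument at $.in...
```

Run:
```python
from h import *
print(togo(.523,.383,.16),ctrl.get_state()['position'],ctrl.get_state()['tool_rot'])
```

```text
[-393.3 -134.7   62.6] [0.18389539 0.62346185 0.22257099] [4.48959980e-01 3.10932144e+00 7.12192444e-05]
```

Request:
{"method": "jog_arm", "body": {"increments": [{"tx": -393, "ty": -134, "tz": 62, "wx": 0, "wy": 0, "wz": 0.6, "gripper": 1}, {"tx": -393, "ty": -134, "tz": 62, "wx": 0, "wy": 0, "wz": 0.6, "gripper": 1}, {"tx": -393, "ty": -134, "tz": 62, "wx": 0, "wy": 0, "wz": 0.6, "gripper": 1}, {"tx": -393, "ty": -134, "tz": 62, "wx": 0, "wy": 0, "wz": 0.6, "gripper": 1}, {"tx": -393, "ty": -134, "tz": 62, "wx": 0, "wy": 0, "wz": 0.6, "gripper": 1}]}}

```text
time: 1.67
position: [0.3536, 0.5032, 0.1918]
tool_rot: [1.356, 2.834, 0.001]
ft_force: [0.9, 0.5, 0.6]
grip_width: 1.002
grip_force: 0.0
```

Run:
```python
from h import *
print(togo(.523,.383,.16),ctrl.get_state()['position'],ctrl.get_state()['tool_rot'])
```

```text
[-199.9   56.5   31.8] [0.35356479 0.5032415  0.19184171] [1.35585550e+00 2.83380024e+00 1.18895764e-03]
```

Request:
{"method": "jog_arm", "body": {"increments": [{"tx": -200, "ty": 56, "tz": 32, "wx": 0, "wy": 0, "wz": 0, "gripper": 1}, {"tx": -200, "ty": 56, "tz": 32, "wx": 0, "wy": 0, "wz": 0, "gripper": 1}, {"tx": -200, "ty": 56, "tz": 32, "wx": 0, "wy": 0, "wz": 0, "gripper": 1}, {"tx": -200, "ty": 56, "tz": 32, "wx": 0, "wy": 0, "wz": 0, "gripper": 1}, {"tx": -200, "ty": 56, "tz": 32, "wx": 0, "wy": 0, "wz": 0, "gripper": 1}]}}

```text
time: 2.08
position: [0.5219, 0.3847, 0.1601]
tool_rot: [1.347, 2.838, 0.001]
ft_force: [0.4, 0.7, 0.0]
grip_width: 1.0
grip_force: 0.0
```

```bash
cat >> h.py <<'E'
def state():
    s=ctrl.get_state();M=R.from_rotvec(s['tool_rot']).as_matrix()
    print('pos',np.round(s['position'],4),'yang',round(np.degrees(np.arctan2(M[1,1],M[0,1])),1),'tiltz',np.round(M[:,2],3),'j',np.round(s['joint_positions'],2),'t',round(s['time'],1))
def wrist(name,thing=None,z=0.02,marks=()):
    im=vision.get_image('wrist');c=im['color'].copy();print(im['fx'],im['cx'],im['cy'])
    if thing:
        for q in vision.spot_in('wrist',thing)[:3]:
            b=q['bbox'];print(thing,round(q['conf'],2),np.round(b),at(im,(b[0]+b[2])/2,(b[1]+b[3])/2,z,True))
    for p in marks:
        u,v=proj(im,p,True);cv2.drawMarker(c,(int(u),int(v)),(0,0,255),0,12,1)
    cv2.imwrite('pics/%s.png'%name,c);return im
E
python3 - <<'E'
from h import *
state();wrist('w1','plinth_mid',.03,[(.523,.383,.03)])
E
```

```text
pos [0.5219 0.3847 0.1601] yang 39.2 tiltz [ 0.     0.001 -1.   ] j [-0.84  0.35  0.21  1.55 -0.08  1.25  0.06] t 2.1
309.70691628693146 321.56688251998867 202.5100994345691
plinth_mid 0.77 [289. 157. 355. 227.] [0.5205148  0.38902375 0.03      ]
```

View pics/w1.png

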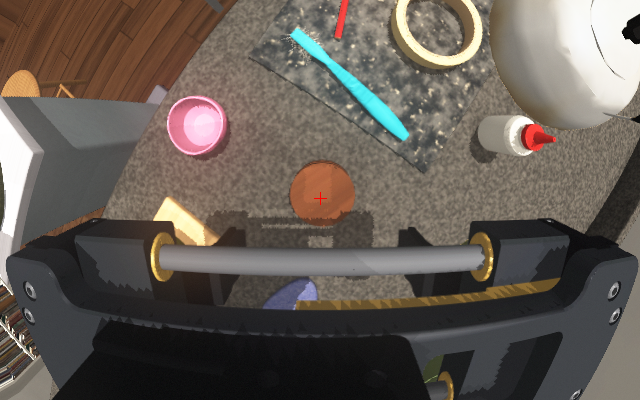

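The crop shows the plinth at (322,193), right under the marker, and the pink pot well apart at (197,125). Now I descend.

Request:
{"method": "jog_arm", "body": {"increments": [{"tx": 2, "ty": 0, "tz": 40, "wx": 0, "wy": 0, "wz": 0, "gripper": 1}, {"tx": 2, "ty": 0, "tz": 80, "wx": 0, "wy": 0, "wz": 0, "gripper": 1}, {"tx": 2, "ty": 0, "tz": 115, "wx": 0, "wy": 0, "wz": 0, "gripper": 1}, {"tx": 2, "ty": 0, "tz": 140, "wx": 0, "wy": 0, "wz": 0, "gripper": 1}, {"tx": 2, "ty": 0, "tz": 155, "wx": 0, "wy": 0, "wz": 0, "gripper": 1}]}}

```text
time: 2.6
position: [0.5169, 0.3862, 0.0011]
tool_rot: [-1.347, -2.836, 0.008]
ft_force: [0.1, 0.6, -0.8]
grip_width: 1.003
grip_force: 0.0
```

Request:
{"method": "jog_arm", "body": {"increments": [{"tx": 0, "ty": 0, "tz": 0, "wx": 0, "wy": 0, "wz": 0, "gripper": 0.6}, {"tx": 0, "ty": 0, "tz": 0, "wx": 0, "wy": 0, "wz": 0, "gripper": 0.6}, {"tx": 0, "ty": 0, "tz": 0, "wx": 0, "wy": 0, "wz": 0, "gripper": 0.6}, {"tx": 0, "ty": 0, "tz": 0, "wx": 0, "wy": 0, "wz": 0, "gripper": 0.6}, {"tx": 0, "ty": 0, "tz": 0, "wx": 0, "wy": 0, "wz": 0, "gripper": 0.6}], "grip_force": 15}}

```text
time: 3.02
position: [0.5195, 0.3878, 0.0058]
tool_rot: [1.347, 2.837, 0.002]
ft_force: [-0.0, 1.6, 0.3]
grip_width: 0.724
grip_force: 15.0
```

Request:
{"method": "jog_arm", "body": {"increments": [{"tx": 0, "ty": 0, "tz": -25, "wx": 0, "wy": 0, "wz": 0, "gripper": 0.6}, {"tx": 0, "ty": 0, "tz": -60, "wx": 0, "wy": 0, "wz": 0, "gripper": 0.6}, {"tx": 0, "ty": 0, "tz": -100, "wx": 0, "wy": 0, "wz": 0, "gripper": 0.6}, {"tx": 0, "ty": 0, "tz": -140, "wx": 0, "wy": 0, "wz": 0, "gripper": 0.6}, {"tx": 0, "ty": 0, "tz": -150, "wx": 0, "wy": 0, "wz": 0, "gripper": 0.6}]}}

```text
time: 3.43
position: [0.5222, 0.3897, 0.1632]
tool_rot: [1.346, 2.833, 0.017]
ft_force: [0.9, 0.9, -0.6]
grip_width: 0.723
grip_force: 15.0
```

Run:
```python
from h import *
state();print(togo(.436,-.016,.15))
```

```text
pos [0.5222 0.3897 0.1632] yang 39.2 tiltz [ 0.009  0.008 -1.   ] j [-0.85  0.35  0.21  1.54 -0.08  1.25  0.06] t 3.4
[-260.  -323.3    9.3]
```

Request:
{"method": "jog_arm", "body": {"increments": [{"tx": -26, "ty": -32, "tz": 5, "wx": 0, "wy": 0, "wz": 0, "gripper": 0.6}, {"tx": -52, "ty": -65, "tz": 5, "wx": 0, "wy": 0, "wz": 0, "gripper": 0.6}, {"tx": -78, "ty": -97, "tz": 5, "wx": 0, "wy": 0, "wz": 0, "gripper": 0.6}, {"tx": -104, "ty": -130, "tz": 5, "wx": 0, "wy": 0, "wz": 0, "gripper": 0.6}, {"tx": -130, "ty": -162, "tz": 5, "wx": 0, "wy": 0, "wz": 0, "gripper": 0.6}]}}

```text
time: 3.85
position: [0.4748, 0.1825, 0.1498]
tool_rot: [-1.347, -2.838, -0.0]
ft_force: [1.1, -1.0, -0.7]
grip_width: 0.725
grip_force: 15.0
```

Request:
{"method": "jog_arm", "body": {"increments": [{"tx": -26, "ty": -32, "tz": 0, "wx": 0, "wy": 0, "wz": 0, "gripper": 0.6}, {"tx": -52, "ty": -65, "tz": 0, "wx": 0, "wy": 0, "wz": 0, "gripper": 0.6}, {"tx": -78, "ty": -97, "tz": 0, "wx": 0, "wy": 0, "wz": 0, "gripper": 0.6}, {"tx": -104, "ty": -130, "tz": 0, "wx": 0, "wy": 0, "wz": 0, "gripper": 0.6}, {"tx": -130, "ty": -162, "tz": 0, "wx": 0, "wy": 0, "wz": 0, "gripper": 0.6}]}}

```text
time: 4.27
position: [0.4313, -0.0205, 0.15]
tool_rot: [1.347, 2.838, 0.002]
ft_force: [1.3, -0.2, -1.4]
grip_width: 0.728
grip_force: 15.0
```

Run:
```python
from h import *
im=wrist('w2',None,.03,[(.433,-.016,.012),(.4336,.094,.012),(.4324,-.126,.012),(.434,.204,.081),(.432,-.236,.075)]);state();print(togo(.433,-.016,.02))
```

```text
309.70691628693146 321.56688251998867 202.5100994345691
pos [ 0.4295 -0.0297  0.15  ] yang 38.6 tiltz [-0.001 -0.003 -1.   ] j [-0.52 -0.13  0.49  2.07  0.07  1.18  0.62] t 4.3
[  8.7  11.6 129.9]
```

View pics/w2.png

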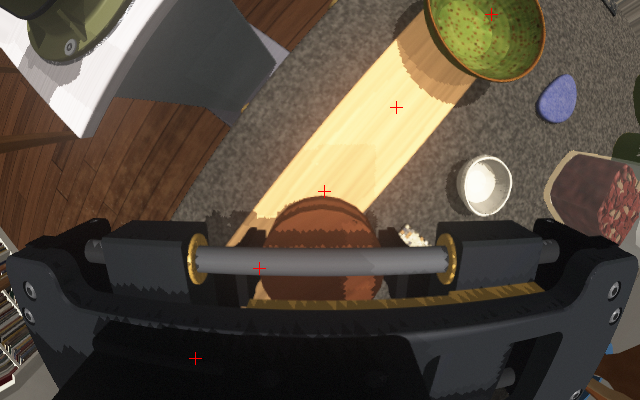

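The wrist view shows the plinth held level over the board. The row markers at (396,107) and (325,191) lie on the board's middle line, and the bowl marker is in the bowl. I let the arm settle while descending.

Request:
{"method": "jog_arm", "body": {"increments": [{"tx": 0, "ty": 0, "tz": 30, "wx": 0, "wy": 0, "wz": 0, "gripper": 0.6}, {"tx": 0, "ty": 0, "tz": 60, "wx": 0, "wy": 0, "wz": 0, "gripper": 0.6}, {"tx": 0, "ty": 0, "tz": 90, "wx": 0, "wy": 0, "wz": 0, "gripper": 0.6}, {"tx": 0, "ty": 0, "tz": 90, "wx": 0, "wy": 0, "wz": 0, "gripper": 0.6}, {"tx": 0, "ty": 0, "tz": 90, "wx": 0, "wy": 0, "wz": 0, "gripper": 0.6}]}}

```text
time: 4.73
position: [0.4309, -0.0189, 0.0593]
tool_rot: [-1.347, -2.835, 0.004]
ft_force: [-0.6, 0.3, -0.6]
grip_width: 0.721
grip_force: 15.0
```

Run:
```python
from h import *
state();print(togo(.433,-.016,.02))
```

```text
pos [ 0.4309 -0.0189  0.0593] yang 39.2 tiltz [-0.004 -0.001 -1.   ] j [-0.52  0.    0.51  2.17  0.    0.98  0.67] t 4.7
[ 0.9  3.6 39.3]
```

Request:
{"method": "jog_arm", "body": {"increments": [{"tx": 1, "ty": 3, "tz": 15, "wx": 0, "wy": 0, "wz": 0, "gripper": 0.6}, {"tx": 1, "ty": 3, "tz": 30, "wx": 0, "wy": 0, "wz": 0, "gripper": 0.6}, {"tx": 1, "ty": 3, "tz": 38, "wx": 0, "wy": 0, "wz": 0, "gripper": 0.6}, {"tx": 1, "ty": 3, "tz": 42, "wx": 0, "wy": 0, "wz": 0, "gripper": 0.6}, {"tx": 1, "ty": 3, "tz": 42, "wx": 0, "wy": 0, "wz": 0, "gripper": 0.6}]}}

```text
time: 5.15
position: [0.4344, -0.016, 0.0185]
tool_rot: [1.347, 2.838, 0.0]
ft_force: [-0.7, 0.3, -1.0]
grip_width: 0.723
grip_force: 15.0
```

Request:
{"method": "jog_arm", "body": {"increments": [{"tx": 0, "ty": 0, "tz": 0, "wx": 0, "wy": 0, "wz": 0, "gripper": 0.6}, {"tx": 0, "ty": 0, "tz": 0, "wx": 0, "wy": 0, "wz": 0, "gripper": 1}, {"tx": 0, "ty": 0, "tz": 0, "wx": 0, "wy": 0, "wz": 0, "gripper": 1}, {"tx": 0, "ty": 0, "tz": 0, "wx": 0, "wy": 0, "wz": 0, "gripper": 1}, {"tx": 0, "ty": 0, "tz": 0, "wx": 0, "wy": 0, "wz": 0, "gripper": 1}]}}

```text
time: 5.57
position: [0.4346, -0.016, 0.0186]
tool_rot: [1.347, 2.837, 0.001]
ft_force: [-0.3, -0.3, -0.1]
grip_width: 0.937
grip_force: 0.0
```

Request:
{"method": "jog_arm", "body": {"increments": [{"tx": 0, "ty": 0, "tz": -25, "wx": 0, "wy": 0, "wz": 0, "gripper": 1}, {"tx": 0, "ty": 0, "tz": -60, "wx": 0, "wy": 0, "wz": 0, "gripper": 1}, {"tx": 0, "ty": 0, "tz": -100, "wx": 0, "wy": 0, "wz": 0, "gripper": 1}, {"tx": 0, "ty": 0, "tz": -130, "wx": 0, "wy": 0, "wz": 0, "gripper": 1}, {"tx": 0, "ty": 0, "tz": -130, "wx": 0, "wy": 0, "wz": 0, "gripper": 1}]}}

```text
time: 5.98
position: [0.4385, -0.0159, 0.1546]
tool_rot: [1.344, 2.829, 0.012]
ft_force: [1.0, 0.6, -0.8]
grip_width: 1.002
grip_force: 0.0
```

Run:
```python
from h import *
state();print(togo(.44,-.406,.15))
```

```text
pos [ 0.4385 -0.0159  0.1546] yang 39.2 tiltz [ 0.012  0.003 -1.   ] j [-0.54 -0.12  0.49  2.06  0.06  1.18  0.61] t 6.0
[-303.4 -245.3    3.5]
```

Request:
{"method": "jog_arm", "body": {"increments": [{"tx": -30, "ty": -24, "tz": 0, "wx": 0, "wy": 0, "wz": -0.12, "gripper": 1}, {"tx": -60, "ty": -48, "tz": 0, "wx": 0, "wy": 0, "wz": -0.24, "gripper": 1}, {"tx": -90, "ty": -73, "tz": 0, "wx": 0, "wy": 0, "wz": -0.36, "gripper": 1}, {"tx": -121, "ty": -98, "tz": 0, "wx": 0, "wy": 0, "wz": -0.48, "gripper": 1}, {"tx": -152, "ty": -122, "tz": 0, "wx": 0, "wy": 0, "wz": -0.6, "gripper": 1}]}}

```text
time: 6.4
position: [0.4352, -0.1855, 0.1481]
tool_rot: [0.583, 3.087, 0.002]
ft_force: [0.7, -0.0, 0.1]
grip_width: 1.0
grip_force: 0.0
```

Run:
```python
from h import *
state();print(togo(.44,-.406,.15))
```

```text
pos [ 0.4352 -0.1855  0.1481] yang 68.6 tiltz [ 0.001  0.001 -1.   ] j [-0.41 -0.03  0.75  1.99  0.02  1.17  1.53] t 6.4
[ -84.9 -203.6   -2.2]
```

Request:
{"method": "jog_arm", "body": {"increments": [{"tx": -12, "ty": -37, "tz": 0, "wx": 0, "wy": 0, "wz": -0.1, "gripper": 1}, {"tx": -24, "ty": -74, "tz": 0, "wx": 0, "wy": 0, "wz": -0.2, "gripper": 1}, {"tx": -36, "ty": -111, "tz": 0, "wx": 0, "wy": 0, "wz": -0.216, "gripper": 1}, {"tx": -48, "ty": -148, "tz": 0, "wx": 0, "wy": 0, "wz": -0.216, "gripper": 1}, {"tx": -60, "ty": -186, "tz": 0, "wx": 0, "wy": 0, "wz": -0.216, "gripper": 1}]}}

```text
time: 6.82
position: [0.423, -0.3771, 0.1478]
tool_rot: [0.252, 3.131, 0.001]
ft_force: [1.3, 0.8, 0.1]
grip_width: 0.998
grip_force: 0.0
```

Request:
{"method": "jog_arm", "body": {"increments": [{"tx": 0, "ty": 0, "tz": 20, "wx": 0, "wy": 0, "wz": 0, "gripper": 1}, {"tx": 0, "ty": 0, "tz": 20, "wx": 0, "wy": 0, "wz": 0, "gripper": 1}, {"tx": 0, "ty": 0, "tz": 20, "wx": 0, "wy": 0, "wz": 0, "gripper": 1}, {"tx": 0, "ty": 0, "tz": 20, "wx": 0, "wy": 0, "wz": 0, "gripper": 1}, {"tx": 0, "ty": 0, "tz": 20, "wx": 0, "wy": 0, "wz": 0, "gripper": 1}]}}

```text
time: 7.23
position: [0.424, -0.3747, 0.1285]
tool_rot: [0.251, 3.131, 0.002]
ft_force: [0.1, -0.3, -0.1]
grip_width: 1.006
grip_force: 0.0
```

Run:
```python
from h import *
state();wrist('w3','lump_mid',.018,[(.439,-.406,.02)]);print(togo(.439,-.406,.005))
```

```text
pos [ 0.424  -0.3747  0.1285] yang 80.8 tiltz [ 0.001  0.001 -1.   ] j [-0.1   0.29  0.91  1.81 -0.25  1.16  2.3 ] t 7.2
309.70691628693146 321.56688251998867 202.5100994345691
lump_mid 0.88 [270. 185. 308. 244.] [ 0.43349586 -0.4049903   0.018     ]
[-19.6 -28.6 123.6]
```

View pics/w3.png

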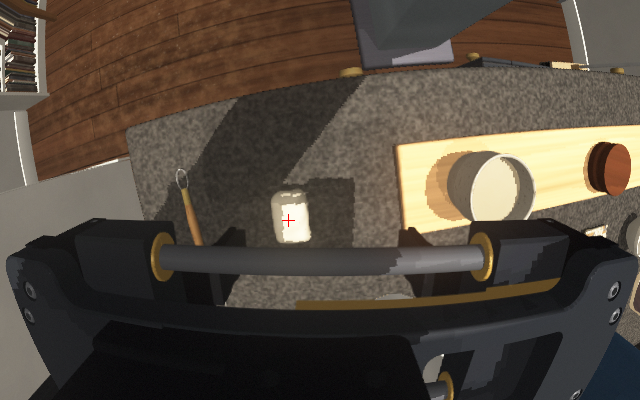

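The lump is at (290,218) with the marker on it. The loop tool's handle at (193,215) is well clear.

Request:
{"method": "jog_arm", "body": {"increments": [{"tx": -20, "ty": -29, "tz": 0, "wx": 0, "wy": 0, "wz": -0.05, "gripper": 1}, {"tx": -20, "ty": -29, "tz": 30, "wx": 0, "wy": 0, "wz": -0.05, "gripper": 1}, {"tx": -20, "ty": -29, "tz": 60, "wx": 0, "wy": 0, "wz": -0.05, "gripper": 1}, {"tx": -20, "ty": -29, "tz": 70, "wx": 0, "wy": 0, "wz": -0.05, "gripper": 1}, {"tx": -20, "ty": -29, "tz": 70, "wx": 0, "wy": 0, "wz": -0.05, "gripper": 1}]}}

```text
time: 7.75
position: [0.4368, -0.4053, 0.0554]
tool_rot: [-0.174, -3.132, -0.006]
ft_force: [-0.6, 0.6, 0.9]
grip_width: 1.001
grip_force: 0.0
```

Run:
```python
from h import *
state();print(togo(.439,-.406,.003))
```

```text
pos [ 0.4368 -0.4053  0.0554] yang 83.6 tiltz [-0.004  0.004 -1.   ] j [ 0.03  0.46  0.84  1.79 -0.38  1.07  2.46] t 7.8
[-2.5 -0.7 52.4]
```

Request:
{"method": "jog_arm", "body": {"increments": [{"tx": -2, "ty": 0, "tz": 20, "wx": 0, "wy": 0, "wz": 0, "gripper": 1}, {"tx": -2, "ty": 0, "tz": 40, "wx": 0, "wy": 0, "wz": 0, "gripper": 1}, {"tx": -2, "ty": 0, "tz": 54, "wx": 0, "wy": 0, "wz": 0, "gripper": 1}, {"tx": -2, "ty": 0, "tz": 54, "wx": 0, "wy": 0, "wz": 0, "gripper": 1}, {"tx": -2, "ty": 0, "tz": 54, "wx": 0, "wy": 0, "wz": 0, "gripper": 0.3}]}}

```text
time: 8.17
position: [0.4402, -0.4076, 0.0044]
tool_rot: [-0.175, -3.137, -0.001]
ft_force: [0.0, 0.2, 0.8]
grip_width: 0.974
grip_force: 0.0
```

Request:
{"method": "jog_arm", "body": {"increments": [{"tx": 0, "ty": 0, "tz": 0, "wx": 0, "wy": 0, "wz": 0, "gripper": 0.3}, {"tx": 0, "ty": 0, "tz": 0, "wx": 0, "wy": 0, "wz": 0, "gripper": 0.3}, {"tx": 0, "ty": 0, "tz": 0, "wx": 0, "wy": 0, "wz": 0, "gripper": 0.3}, {"tx": 0, "ty": 0, "tz": 0, "wx": 0, "wy": 0, "wz": 0, "gripper": 0.3}, {"tx": 0, "ty": 0, "tz": 0, "wx": 0, "wy": 0, "wz": 0, "gripper": 0.3}]}}

```text
time: 8.58
position: [0.4402, -0.4078, 0.0043]
tool_rot: [0.176, 3.136, 0.001]
ft_force: [0.5, -0.4, -0.2]
grip_width: 0.632
grip_force: 0.0
```

Request:
{"method": "jog_arm", "body": {"increments": [{"tx": 0, "ty": 0, "tz": 0, "wx": 0, "wy": 0, "wz": 0, "gripper": 0.3}, {"tx": 0, "ty": 0, "tz": 0, "wx": 0, "wy": 0, "wz": 0, "gripper": 0.3}, {"tx": 0, "ty": 0, "tz": 0, "wx": 0, "wy": 0, "wz": 0, "gripper": 0.3}, {"tx": 0, "ty": 0, "tz": 0, "wx": 0, "wy": 0, "wz": 0, "gripper": 0.3}, {"tx": 0, "ty": 0, "tz": 0, "wx": 0, "wy": 0, "wz": 0, "gripper": 0.3}], "grip_force": 20}}

```text
time: 9.0
position: [0.44, -0.4076, 0.0038]
tool_rot: [-0.176, -3.136, -0.001]
ft_force: [0.2, 0.1, 1.4]
grip_width: 0.389
grip_force: 19.2
```

Request:
{"method": "jog_arm", "body": {"increments": [{"tx": 0, "ty": 0, "tz": -15, "wx": 0, "wy": 0, "wz": 0, "gripper": 0.3}, {"tx": 0, "ty": 0, "tz": -50, "wx": 0, "wy": 0, "wz": 0, "gripper": 0.3}, {"tx": 0, "ty": 0, "tz": -90, "wx": 0, "wy": 0, "wz": 0, "gripper": 0.3}, {"tx": 0, "ty": 0, "tz": -130, "wx": 0, "wy": 0, "wz": 0, "gripper": 0.3}, {"tx": 0, "ty": 0, "tz": -145, "wx": 0, "wy": 0, "wz": 0, "gripper": 0.3}]}}

```text
time: 9.42
position: [0.4413, -0.4105, 0.1554]
tool_rot: [0.177, 3.13, -0.006]
ft_force: [0.6, -0.8, -1.0]
grip_width: 0.386
grip_force: 19.2
```

Run:
```python
from h import *
state();print(togo(.4335,.094,.15))
```

```text
pos [ 0.4413 -0.4105  0.1554] yang 83.5 tiltz [ 0.006 -0.004 -1.   ] j [-0.03  0.35  0.9   1.7  -0.29  1.23  2.4 ] t 9.4
[ 64.8 500.4   3.2]
```

Request:
{"method": "jog_arm", "body": {"increments": [{"tx": 5, "ty": 37, "tz": 0, "wx": 0, "wy": 0, "wz": 0.11, "gripper": 0.3}, {"tx": 10, "ty": 75, "tz": 0, "wx": 0, "wy": 0, "wz": 0.22, "gripper": 0.3}, {"tx": 14, "ty": 112, "tz": 0, "wx": 0, "wy": 0, "wz": 0.33, "gripper": 0.3}, {"tx": 19, "ty": 150, "tz": 0, "wx": 0, "wy": 0, "wz": 0.44, "gripper": 0.3}, {"tx": 24, "ty": 188, "tz": 0, "wx": 0, "wy": 0, "wz": 0.55, "gripper": 0.3}]}}

```text
time: 9.83
position: [0.4376, -0.2411, 0.1496]
tool_rot: [-0.935, -2.998, -0.002]
ft_force: [-0.9, 0.7, -0.6]
grip_width: 0.388
grip_force: 19.2
```

Run:
```python
from h import *
state();print(togo(.4335,.094,.15))
```

```text
pos [ 0.4376 -0.2411  0.1496] yang 55.4 tiltz [-0.     0.001 -1.   ] j [-0.49  0.05  0.98  1.94 -0.05  1.17  1.47] t 9.8
[1.938e+02 2.734e+02 1.000e-01]
```

Request:
{"method": "jog_arm", "body": {"increments": [{"tx": 23, "ty": 30, "tz": 0, "wx": 0, "wy": 0, "wz": 0.12, "gripper": 0.3}, {"tx": 46, "ty": 60, "tz": 0, "wx": 0, "wy": 0, "wz": 0.24, "gripper": 0.3}, {"tx": 70, "ty": 90, "tz": 0, "wx": 0, "wy": 0, "wz": 0.36, "gripper": 0.3}, {"tx": 93, "ty": 120, "tz": 0, "wx": 0, "wy": 0, "wz": 0.48, "gripper": 0.3}, {"tx": 117, "ty": 150, "tz": 0, "wx": 0, "wy": 0, "wz": 0.6, "gripper": 0.3}]}}

```text
time: 10.25
position: [0.4289, -0.0887, 0.1501]
tool_rot: [-1.598, -2.704, -0.004]
ft_force: [0.5, 0.3, -1.1]
grip_width: 0.389
grip_force: 19.2
```

Run:
```python
from h import *
state();print(togo(.4335,.094,.15))
```

```text
pos [ 0.4289 -0.0887  0.1501] yang 28.8 tiltz [ 0.001  0.003 -1.   ] j [-0.64 -0.15  0.74  2.07  0.1   1.19  0.56] t 10.2
[157.8  92.1   0.6]
```

Request:
{"method": "jog_arm", "body": {"increments": [{"tx": 32, "ty": 18, "tz": 0, "wx": 0, "wy": 0, "wz": 0.1, "gripper": 0.3}, {"tx": 63, "ty": 37, "tz": 0, "wx": 0, "wy": 0, "wz": 0.2, "gripper": 0.3}, {"tx": 95, "ty": 55, "tz": 0, "wx": 0, "wy": 0, "wz": 0.3, "gripper": 0.3}, {"tx": 126, "ty": 74, "tz": 0, "wx": 0, "wy": 0, "wz": 0.4, "gripper": 0.3}, {"tx": 140, "ty": 82, "tz": 0, "wx": 0, "wy": 0, "wz": 0.45, "gripper": 0.3}]}}

```text
time: 10.67
position: [0.4323, 0.0773, 0.1503]
tool_rot: [-2.153, -2.284, -0.004]
ft_force: [0.0, -0.8, -0.9]
grip_width: 0.389
grip_force: 19.2
```

Request:
{"method": "jog_arm", "body": {"increments": [{"tx": 0, "ty": 0, "tz": 0, "wx": 0, "wy": 0, "wz": 0, "gripper": 0.3}, {"tx": 0, "ty": 0, "tz": 0, "wx": 0, "wy": 0, "wz": 0, "gripper": 0.3}, {"tx": 0, "ty": 0, "tz": 10, "wx": 0, "wy": 0, "wz": 0, "gripper": 0.3}, {"tx": 0, "ty": 0, "tz": 10, "wx": 0, "wy": 0, "wz": 0, "gripper": 0.3}, {"tx": 0, "ty": 0, "tz": 10, "wx": 0, "wy": 0, "wz": 0, "gripper": 0.3}]}}

```text
time: 11.08
position: [0.4319, 0.0712, 0.1388]
tool_rot: [-2.155, -2.282, 0.001]
ft_force: [1.1, 0.7, -1.4]
grip_width: 0.393
grip_force: 19.2
```

Run:
```python
from h import *
state();print(togo(.4335,.094,.15))
```

```text
pos [0.4319 0.0712 0.1388] yang 3.3 tiltz [-0.003  0.001 -1.   ] j [-0.74 -0.1   0.5   2.07  0.05  1.16 -0.21] t 11.1
[ 22.7   2.8 -11.2]
```

Request:
{"method": "jog_arm", "body": {"increments": [{"tx": 22, "ty": 2, "tz": 0, "wx": 0, "wy": 0, "wz": 0.05, "gripper": 0.3}, {"tx": 22, "ty": 2, "tz": 30, "wx": 0, "wy": 0, "wz": 0.05, "gripper": 0.3}, {"tx": 22, "ty": 2, "tz": 60, "wx": 0, "wy": 0, "wz": 0.05, "gripper": 0.3}, {"tx": 22, "ty": 2, "tz": 80, "wx": 0, "wy": 0, "wz": 0.05, "gripper": 0.3}, {"tx": 22, "ty": 2, "tz": 80, "wx": 0, "wy": 0, "wz": 0.05, "gripper": 0.3}]}}

```text
time: 11.5
position: [0.4298, 0.093, 0.0559]
tool_rot: [-2.209, -2.227, 0.011]
ft_force: [-1.1, -1.2, -1.1]
grip_width: 0.389
grip_force: 19.2
```

Run:
```python
from h import *
state();print(togo(.4335,.094,.0165))
im=vision.get_image('top')
for t,z in [('plinth_mid',.042),('green_bowl',.081),('lump_mid',.02)]:
    for q in vision.spot_in('top',t)[:3]:
        b=q['bbox'];print(t,q['conf'],np.round(b),at(im,(b[0]+b[2])/2,(b[1]+b[3])/2,z))
```

```text
pos [0.4298 0.093  0.0559] yang 0.5 tiltz [-0.008 -0.002 -1.   ] j [-0.75  0.03  0.49  2.15 -0.02  0.97 -0.24] t 11.5
[ 1.   4.1 39.3]
plinth_mid 0.86 [300. 203. 322. 218.] [ 0.44179771 -0.02182075  0.042     ]
plinth_mid 0.67 [218. 201. 245. 240.] [0.43303819 0.23011081 0.042     ]
plinth_mid 0.6 [224. 194. 398. 237.] [ 0.4271741  -0.02074239  0.042     ]
green_bowl 0.92 [218. 199. 246. 237.] [0.43408525 0.22016668 0.081     ]
```

Request:
{"method": "jog_arm", "body": {"increments": [{"tx": 1, "ty": 2, "tz": 15, "wx": 0, "wy": 0, "wz": 0, "gripper": 0.3}, {"tx": 1, "ty": 2, "tz": 30, "wx": 0, "wy": 0, "wz": 0, "gripper": 0.3}, {"tx": 1, "ty": 2, "tz": 38, "wx": 0, "wy": 0, "wz": 0, "gripper": 0.3}, {"tx": 1, "ty": 2, "tz": 42, "wx": 0, "wy": 0, "wz": 0, "gripper": 0.3}, {"tx": 1, "ty": 2, "tz": 42, "wx": 0, "wy": 0, "wz": 0, "gripper": 0.3}]}}

```text
time: 12.12
position: [0.4351, 0.0961, 0.0176]
tool_rot: [-2.21, -2.23, -0.001]
ft_force: [0.1, -1.0, -0.1]
grip_width: 0.39
grip_force: 19.2
```

Request:
{"method": "jog_arm", "body": {"increments": [{"tx": 0, "ty": 0, "tz": 0, "wx": 0, "wy": 0, "wz": 0, "gripper": 0.8}, {"tx": 0, "ty": 0, "tz": 0, "wx": 0, "wy": 0, "wz": 0, "gripper": 0.8}, {"tx": 0, "ty": 0, "tz": 0, "wx": 0, "wy": 0, "wz": 0, "gripper": 0.8}, {"tx": 0, "ty": 0, "tz": 0, "wx": 0, "wy": 0, "wz": 0, "gripper": 0.8}, {"tx": 0, "ty": 0, "tz": 0, "wx": 0, "wy": 0, "wz": 0, "gripper": 0.8}]}}

```text
time: 12.53
position: [0.4355, 0.0963, 0.018]
tool_rot: [-2.21, -2.23, -0.002]
ft_force: [0.3, 0.2, 0.2]
grip_width: 0.68
grip_force: 0.0
```

Request:
{"method": "jog_arm", "body": {"increments": [{"tx": 0, "ty": 0, "tz": -25, "wx": 0, "wy": 0, "wz": 0, "gripper": 0.8}, {"tx": 0, "ty": 0, "tz": -60, "wx": 0, "wy": 0, "wz": 0, "gripper": 1}, {"tx": 0, "ty": 0, "tz": -100, "wx": 0, "wy": 0, "wz": 0, "gripper": 1}, {"tx": 0, "ty": 0, "tz": -135, "wx": 0, "wy": 0, "wz": 0, "gripper": 1}, {"tx": 0, "ty": 0, "tz": -135, "wx": 0, "wy": 0, "wz": 0, "gripper": 1}]}}

```text
time: 12.95
position: [0.4398, 0.0972, 0.1597]
tool_rot: [2.21, 2.23, 0.02]
ft_force: [1.9, 1.2, -0.3]
grip_width: 0.969
grip_force: 0.0
```

Run:
```python
from h import *
state();print(togo(.555,.095,.15))
```

```text
pos [0.4398 0.0972 0.1597] yang 0.5 tiltz [ 0.01   0.008 -1.   ] j [-0.77 -0.1   0.48  2.03  0.04  1.19 -0.3 ] t 12.9
[ -3.4 115.1  10.9]
```

Request:
{"method": "jog_arm", "body": {"increments": [{"tx": 0, "ty": 5, "tz": 0, "wx": 0, "wy": 0, "wz": -0.12, "gripper": 1}, {"tx": 0, "ty": 10, "tz": 0, "wx": 0, "wy": 0, "wz": -0.24, "gripper": 1}, {"tx": 0, "ty": 15, "tz": 0, "wx": 0, "wy": 0, "wz": -0.36, "gripper": 1}, {"tx": 0, "ty": 20, "tz": 0, "wx": 0, "wy": 0, "wz": -0.48, "gripper": 1}, {"tx": 0, "ty": 25, "tz": 0, "wx": 0, "wy": 0, "wz": -0.6, "gripper": 1}]}}

```text
time: 13.37
position: [0.4605, 0.0961, 0.1526]
tool_rot: [-1.443, -2.788, -0.002]
ft_force: [0.3, 0.6, 0.3]
grip_width: 1.0
grip_force: 0.0
```

Request:
{"method": "jog_arm", "body": {"increments": [{"tx": 0, "ty": 0, "tz": 0, "wx": 0, "wy": 0, "wz": -0.12, "gripper": 1}, {"tx": 0, "ty": 0, "tz": 0, "wx": 0, "wy": 0, "wz": -0.24, "gripper": 1}, {"tx": 0, "ty": 0, "tz": 0, "wx": 0, "wy": 0, "wz": -0.36, "gripper": 1}, {"tx": 0, "ty": 0, "tz": 0, "wx": 0, "wy": 0, "wz": -0.48, "gripper": 1}, {"tx": 0, "ty": 0, "tz": 0, "wx": 0, "wy": 0, "wz": -0.6, "gripper": 1}]}}

```text
time: 13.78
position: [0.4602, 0.0961, 0.1525]
tool_rot: [-0.555, -3.091, -0.003]
ft_force: [0.3, -0.5, 1.0]
grip_width: 1.003
grip_force: 0.0
```

Run:
```python
from h import *
state();wrist('w4','pinch_pot_mid',.038,[(.555,.095,.038)]);print(togo(.555,.095,.15))
im=vision.get_image('top');c=im['color']
cv2.imwrite('pics/top1c.png',cv2.resize(c[150:270,150:480],None,fx=2.42,fy=2.42,interpolation=cv2.INTER_CUBIC))
```

```text
pos [0.4602 0.0961 0.1525] yang 69.6 tiltz [-0.001  0.002 -1.   ] j [-0.8  -0.03  0.53  1.99  0.01  1.18  0.94] t 13.8
309.70691628693146 321.56688251998867 202.5100994345691
pinch_pot_mid 0.97 [502.  16. 550.  73.] [0.37783765 0.35695075 0.038     ]
pinch_pot_mid 0.77 [326. 274. 382. 303.] [0.55992536 0.09643663 0.038     ]
[-89.   32.5   2.4]
```

View pics/top1c.png

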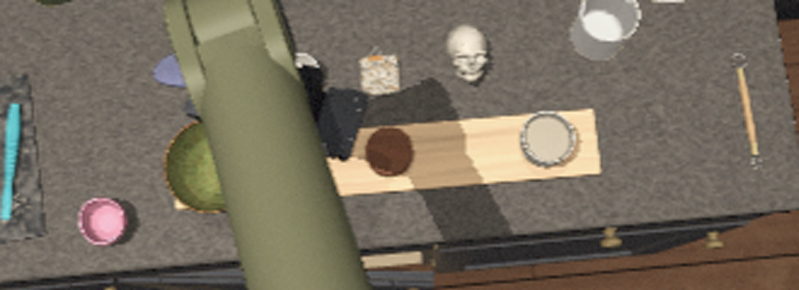

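The top crop shows the plinth on the board at (388,152) and the pad and skull untouched. Moving over the pinch pot.

Request:
{"method": "jog_arm", "body": {"increments": [{"tx": -18, "ty": 6, "tz": 0, "wx": 0, "wy": 0, "wz": -0.12, "gripper": 1}, {"tx": -36, "ty": 13, "tz": 0, "wx": 0, "wy": 0, "wz": -0.24, "gripper": 1}, {"tx": -54, "ty": 20, "tz": 0, "wx": 0, "wy": 0, "wz": -0.3, "gripper": 1}, {"tx": -72, "ty": 26, "tz": 0, "wx": 0, "wy": 0, "wz": -0.3, "gripper": 1}, {"tx": -88, "ty": 32, "tz": 0, "wx": 0, "wy": 0, "wz": -0.3, "gripper": 1}]}}

```text
time: 14.35
position: [0.555, 0.0949, 0.1523]
tool_rot: [-0.102, -3.139, -0.003]
ft_force: [-0.3, -0.4, -0.1]
grip_width: 1.0
grip_force: 0.0
```

Run:
```python
from h import *
state();wrist('w5','pinch_pot_mid',.038,[(.554,.096,.038)]);print(togo(.554,.096,.01))
```

```text
pos [0.555  0.0949 0.1523] yang 86.3 tiltz [-0.001  0.002 -1.   ] j [-0.73  0.2   0.58  1.78 -0.12  1.2   1.39] t 14.3
309.70691628693146 321.56688251998867 202.5100994345691
pinch_pot_mid 0.82 [524.   3. 566.  61.] [0.38252726 0.35245469 0.038     ]
pinch_pot_mid 0.69 [288. 161. 355. 230.] [0.55168441 0.09705074 0.038     ]
[  1.9   1.3 142.2]
```

View pics/w5.png

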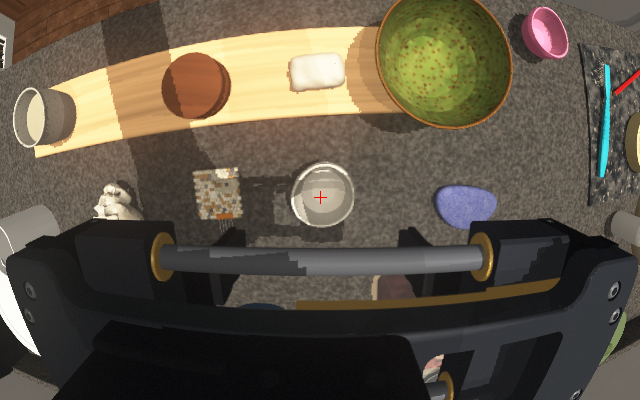

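The wrist view shows:
- **Cream pot:** at (322,195), under the marker. The pink one is far off at (545,33).
- **Lump:** at (317,71) on the board.
- **Plinth:** at (196,86).
- **Pad:** at (218,193), clear of the pot.

Descending.

Request:
{"method": "jog_arm", "body": {"increments": [{"tx": 2, "ty": 2, "tz": 40, "wx": 0, "wy": 0, "wz": 0, "gripper": 1}, {"tx": 2, "ty": 2, "tz": 80, "wx": 0, "wy": 0, "wz": 0, "gripper": 1}, {"tx": 2, "ty": 2, "tz": 110, "wx": 0, "wy": 0, "wz": 0, "gripper": 1}, {"tx": 2, "ty": 2, "tz": 130, "wx": 0, "wy": 0, "wz": 0, "gripper": 1}, {"tx": 2, "ty": 2, "tz": 140, "wx": 0, "wy": 0, "wz": 0, "gripper": 1}]}}

```text
time: 14.87
position: [0.5485, 0.097, 0.0093]
tool_rot: [-0.099, -3.133, -0.0]
ft_force: [-0.0, -0.1, 0.9]
grip_width: 0.998
grip_force: 0.0
```

Request:
{"method": "jog_arm", "body": {"increments": [{"tx": 0, "ty": 0, "tz": 0, "wx": 0, "wy": 0, "wz": 0, "gripper": 0.55}, {"tx": 0, "ty": 0, "tz": 0, "wx": 0, "wy": 0, "wz": 0, "gripper": 0.55}, {"tx": 0, "ty": 0, "tz": 0, "wx": 0, "wy": 0, "wz": 0, "gripper": 0.55}, {"tx": 0, "ty": 0, "tz": 0, "wx": 0, "wy": 0, "wz": 0, "gripper": 0.55}, {"tx": 0, "ty": 0, "tz": 0, "wx": 0, "wy": 0, "wz": 0, "gripper": 0.55}], "grip_force": 12}}

```text
time: 15.28
position: [0.553, 0.0975, 0.014]
tool_rot: [0.097, 3.139, 0.004]
ft_force: [-0.1, -1.8, 2.2]
grip_width: 0.709
grip_force: 0.9
```

Run:
```python
from h import *
state();print(ctrl.get_state()['grip_width'])
```

```text
pos [0.553  0.0975 0.014 ] yang 86.5 tiltz [ 0.001  0.003 -1.   ] j [-0.68  0.36  0.54  1.91 -0.23  0.93  1.48] t 15.3
0.709462873613432
```

Request:
{"method": "jog_arm", "body": {"increments": [{"tx": 0, "ty": 0, "tz": 0, "wx": 0, "wy": 0, "wz": 0, "gripper": 0.55}, {"tx": 0, "ty": 0, "tz": 0, "wx": 0, "wy": 0, "wz": 0, "gripper": 0.55}, {"tx": 0, "ty": 0, "tz": -20, "wx": 0, "wy": 0, "wz": 0, "gripper": 0.55}, {"tx": 0, "ty": 0, "tz": -50, "wx": 0, "wy": 0, "wz": 0, "gripper": 0.55}, {"tx": 0, "ty": 0, "tz": -85, "wx": 0, "wy": 0, "wz": 0, "gripper": 0.55}], "grip_force": 20}}

```text
time: 15.7
position: [0.55, 0.0968, 0.0966]
tool_rot: [-0.097, -3.135, -0.0]
ft_force: [-0.1, 0.7, -1.0]
grip_width: 0.681
grip_force: 20.0
```

Run:
```python
from h import *
state();print(togo(.433,-.126,.15))
```

```text
pos [0.55   0.0968 0.0966] yang 86.5 tiltz [-0.005  0.    -1.   ] j [-0.72  0.25  0.57  1.85 -0.15  1.09  1.42] t 15.7
[ 103.3 -229.6  -52.8]
```

Request:
{"method": "jog_arm", "body": {"increments": [{"tx": 14, "ty": -10, "tz": -30, "wx": 0, "wy": 0, "wz": 0, "gripper": 0.55}, {"tx": 30, "ty": -35, "tz": -53, "wx": 0, "wy": 0, "wz": 0, "gripper": 0.55}, {"tx": 46, "ty": -72, "tz": -53, "wx": 0, "wy": 0, "wz": 0, "gripper": 0.55}, {"tx": 62, "ty": -109, "tz": -53, "wx": 0, "wy": 0, "wz": 0, "gripper": 0.55}, {"tx": 78, "ty": -146, "tz": -53, "wx": 0, "wy": 0, "wz": 0, "gripper": 0.55}]}}

```text
time: 16.12
position: [0.4643, -0.0449, 0.1506]
tool_rot: [-0.095, -3.14, -0.004]
ft_force: [0.5, -1.2, -1.1]
grip_width: 0.68
grip_force: 20.0
```

Request:
{"method": "jog_arm", "body": {"increments": [{"tx": 10, "ty": -34, "tz": 0, "wx": 0, "wy": 0, "wz": 0, "gripper": 0.55}, {"tx": 20, "ty": -64, "tz": 0, "wx": 0, "wy": 0, "wz": 0, "gripper": 0.55}, {"tx": 25, "ty": -82, "tz": 0, "wx": 0, "wy": 0, "wz": 0, "gripper": 0.55}, {"tx": 25, "ty": -82, "tz": 0, "wx": 0, "wy": 0, "wz": 0, "gripper": 0.55}, {"tx": 25, "ty": -82, "tz": 0, "wx": 0, "wy": 0, "wz": 0, "gripper": 0.55}]}}

```text
time: 16.53
position: [0.4348, -0.1248, 0.1502]
tool_rot: [-0.101, -3.139, -0.005]
ft_force: [0.2, -0.7, -1.1]
grip_width: 0.68
grip_force: 20.0
```

Run:
```python
from h import *
state();print(togo(.433,-.126,.028))
```

```text
pos [ 0.4348 -0.1248  0.1502] yang 86.3 tiltz [-0.     0.003 -1.   ] j [-0.57 -0.1   0.77  2.04  0.07  1.18  1.67] t 16.5
[  1.6  -1.7 122.2]
```

Request:
{"method": "jog_arm", "body": {"increments": [{"tx": 1, "ty": -1, "tz": 25, "wx": 0, "wy": 0, "wz": 0, "gripper": 0.55}, {"tx": 1, "ty": -1, "tz": 50, "wx": 0, "wy": 0, "wz": 0, "gripper": 0.55}, {"tx": 1, "ty": -1, "tz": 75, "wx": 0, "wy": 0, "wz": 0, "gripper": 0.55}, {"tx": 1, "ty": -1, "tz": 95, "wx": 0, "wy": 0, "wz": 0, "gripper": 0.55}, {"tx": 1, "ty": -1, "tz": 110, "wx": 0, "wy": 0, "wz": 0, "gripper": 0.55}]}}

```text
time: 16.95
position: [0.4334, -0.1231, 0.0382]
tool_rot: [-0.093, -3.137, -0.003]
ft_force: [0.4, 0.3, -1.9]
grip_width: 0.682
grip_force: 20.0
```

Request:
{"method": "jog_arm", "body": {"increments": [{"tx": 0, "ty": 0, "tz": 6, "wx": 0, "wy": 0, "wz": 0, "gripper": 0.55}, {"tx": 0, "ty": 0, "tz": 10, "wx": 0, "wy": 0, "wz": 0, "gripper": 0.55}, {"tx": 0, "ty": 0, "tz": 13, "wx": 0, "wy": 0, "wz": 0, "gripper": 0.55}, {"tx": 0, "ty": 0, "tz": 13, "wx": 0, "wy": 0, "wz": 0, "gripper": 0.55}, {"tx": 0, "ty": 0, "tz": 13, "wx": 0, "wy": 0, "wz": 0, "gripper": 0.55}]}}

```text
time: 17.37
position: [0.4348, -0.1248, 0.0278]
tool_rot: [0.096, 3.14, 0.003]
ft_force: [0.2, -0.2, -1.0]
grip_width: 0.687
grip_force: 20.0
```

Request:
{"method": "jog_arm", "body": {"increments": [{"tx": 0, "ty": 0, "tz": 0, "wx": 0, "wy": 0, "wz": 0, "gripper": 0.9}, {"tx": 0, "ty": 0, "tz": 0, "wx": 0, "wy": 0, "wz": 0, "gripper": 0.9}, {"tx": 0, "ty": 0, "tz": 0, "wx": 0, "wy": 0, "wz": 0, "gripper": 0.9}, {"tx": 0, "ty": 0, "tz": 0, "wx": 0, "wy": 0, "wz": 0, "gripper": 0.9}, {"tx": 0, "ty": 0, "tz": 0, "wx": 0, "wy": 0, "wz": 0, "gripper": 0.9}]}}

```text
time: 17.78
position: [0.4343, -0.1249, 0.0274]
tool_rot: [-0.097, -3.14, -0.003]
ft_force: [-0.2, 0.6, 0.1]
grip_width: 0.882
grip_force: 0.0
```

Request:
{"method": "jog_arm", "body": {"increments": [{"tx": 0, "ty": 0, "tz": -25, "wx": 0, "wy": 0, "wz": 0, "gripper": 0.9}, {"tx": 0, "ty": 0, "tz": -60, "wx": 0, "wy": 0, "wz": 0, "gripper": 1}, {"tx": 0, "ty": 0, "tz": -95, "wx": 0, "wy": 0, "wz": 0, "gripper": 1}, {"tx": 0, "ty": 0, "tz": -130, "wx": 0, "wy": 0, "wz": 0, "gripper": 1}, {"tx": 0, "ty": 0, "tz": -130, "wx": 0, "wy": 0, "wz": 0, "gripper": 1}]}}

```text
time: 18.2
position: [0.4384, -0.1261, 0.1636]
tool_rot: [0.097, 3.13, 0.005]
ft_force: [1.9, -0.8, -0.7]
grip_width: 0.992
grip_force: 0.0
```

Run:
```python
from h import *
state();print(togo(.565,-.135,.16))
```

```text
pos [ 0.4384 -0.1261  0.1636] yang 86.5 tiltz [ 0.01   0.003 -1.   ] j [-0.6  -0.12  0.78  2.02  0.09  1.2   1.66] t 18.2
[-126.8   -1.1    4.8]
```

Request:
{"method": "jog_arm", "body": {"increments": [{"tx": -30, "ty": 0, "tz": 0, "wx": 0, "wy": 0, "wz": -0.08, "gripper": 1}, {"tx": -60, "ty": 0, "tz": 0, "wx": 0, "wy": 0, "wz": -0.16, "gripper": 1}, {"tx": -90, "ty": 0, "tz": 0, "wx": 0, "wy": 0, "wz": -0.16, "gripper": 1}, {"tx": -120, "ty": 0, "tz": 0, "wx": 0, "wy": 0, "wz": -0.16, "gripper": 1}, {"tx": -128, "ty": 0, "tz": 0, "wx": 0, "wy": 0, "wz": -0.16, "gripper": 1}]}}

```text
time: 18.62
position: [0.5658, -0.1321, 0.1562]
tool_rot: [0.159, -3.138, 0.001]
ft_force: [0.7, 0.7, -0.1]
grip_width: 0.996
grip_force: 0.0
```

Run:
```python
from h import *
state();wrist('w6','skull_mid',.04,[(.565,-.135,.0),(.565,-.135,.04)]);print(togo(.565,-.135,.01))
```

```text
pos [ 0.5658 -0.1321  0.1562] yang 95.8 tiltz [ 0.    -0.001 -1.   ] j [-0.53  0.28  0.84  1.74 -0.22  1.22  2.04] t 18.6
309.70691628693146 321.56688251998867 202.5100994345691
skull_mid 0.82 [289. 152. 343. 234.] [ 0.56148024 -0.13640231  0.04      ]
[ -2.5  -2.1 146.2]
```

View pics/w6.png

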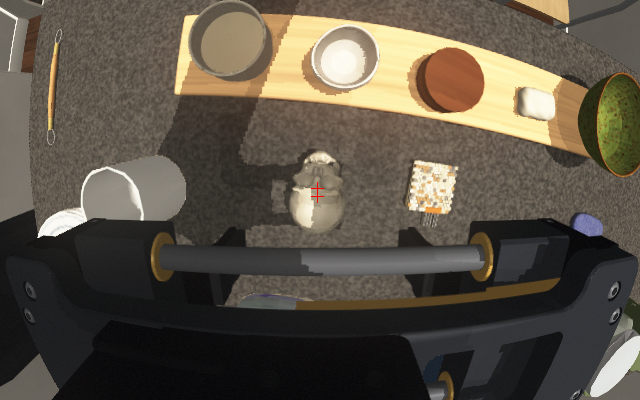

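The wrist view shows the row in order: water pot (229,38), pinch pot (345,57), plinth (450,80), lump (537,103), bowl (615,125). The skull at (317,192) faces straight up the image, aligned with the gripper. The cup at (130,190) and pad at (432,187) are clear.

Request:
{"method": "jog_arm", "body": {"increments": [{"tx": 3, "ty": -4, "tz": 20, "wx": 0, "wy": 0, "wz": 0, "gripper": 1}, {"tx": 3, "ty": -4, "tz": 50, "wx": 0, "wy": 0, "wz": 0, "gripper": 1}, {"tx": 3, "ty": -4, "tz": 80, "wx": 0, "wy": 0, "wz": 0, "gripper": 1}, {"tx": 3, "ty": -4, "tz": 110, "wx": 0, "wy": 0, "wz": 0, "gripper": 1}, {"tx": 3, "ty": -4, "tz": 132, "wx": 0, "wy": 0, "wz": 0, "gripper": 1}]}}

```text
time: 19.13
position: [0.5564, -0.1367, 0.0231]
tool_rot: [0.153, -3.134, -0.006]
ft_force: [-0.1, 0.6, -1.0]
grip_width: 1.002
grip_force: 0.0
```

Request:
{"method": "jog_arm", "body": {"increments": [{"tx": 0, "ty": 0, "tz": 6, "wx": 0, "wy": 0, "wz": 0, "gripper": 1}, {"tx": 0, "ty": 0, "tz": 12, "wx": 0, "wy": 0, "wz": 0, "gripper": 1}, {"tx": 0, "ty": 0, "tz": 12, "wx": 0, "wy": 0, "wz": 0, "gripper": 0.5}, {"tx": 0, "ty": 0, "tz": 12, "wx": 0, "wy": 0, "wz": 0, "gripper": 0.5}, {"tx": 0, "ty": 0, "tz": 12, "wx": 0, "wy": 0, "wz": 0, "gripper": 0.5}], "grip_force": 15}}

```text
time: 19.55
position: [0.5603, -0.1373, 0.0146]
tool_rot: [-0.155, 3.136, 0.003]
ft_force: [0.9, -0.3, -0.7]
grip_width: 0.853
grip_force: 0.0
```

Request:
{"method": "jog_arm", "body": {"increments": [{"tx": 0, "ty": 0, "tz": 0, "wx": 0, "wy": 0, "wz": 0, "gripper": 0.5}, {"tx": 0, "ty": 0, "tz": 0, "wx": 0, "wy": 0, "wz": 0, "gripper": 0.5}, {"tx": 0, "ty": 0, "tz": 0, "wx": 0, "wy": 0, "wz": 0, "gripper": 0.5}, {"tx": 0, "ty": 0, "tz": 0, "wx": 0, "wy": 0, "wz": 0, "gripper": 0.5}, {"tx": 0, "ty": 0, "tz": 0, "wx": 0, "wy": 0, "wz": 0, "gripper": 0.5}]}}

```text
time: 19.97
position: [0.5596, -0.1372, 0.0135]
tool_rot: [0.155, -3.138, -0.003]
ft_force: [0.1, -0.5, 2.3]
grip_width: 0.584
grip_force: 14.8
```

Run:
```python
from h import *
state();print(ctrl.get_state()['grip_width'],ctrl.get_state()['grip_force'])
```

```text
pos [ 0.5596 -0.1372  0.0135] yang 95.6 tiltz [-0.     0.002 -1.   ] j [-0.44  0.45  0.76  1.87 -0.38  0.97  2.16] t 20.0
0.5840141726231155 14.778341229502985
```

Request:
{"method": "jog_arm", "body": {"increments": [{"tx": 0, "ty": 0, "tz": 0, "wx": 0, "wy": 0, "wz": 0, "gripper": 0.5}, {"tx": 0, "ty": 0, "tz": -10, "wx": 0, "wy": 0, "wz": 0, "gripper": 0.5}, {"tx": 0, "ty": 0, "tz": -30, "wx": 0, "wy": 0, "wz": 0, "gripper": 0.5}, {"tx": 0, "ty": 0, "tz": -60, "wx": 0, "wy": 0, "wz": 0, "gripper": 0.5}, {"tx": 0, "ty": 0, "tz": -100, "wx": 0, "wy": 0, "wz": 0, "gripper": 0.5}], "grip_force": 20}}

```text
time: 20.38
position: [0.5565, -0.1366, 0.1116]
tool_rot: [0.154, -3.13, -0.004]
ft_force: [1.4, 0.9, -1.3]
grip_width: 0.576
grip_force: 19.7
```

Run:
```python
from h import *
state();print(ctrl.get_state()['grip_width'],ctrl.get_state()['ft_force'])
im=vision.get_image('side');cv2.imwrite('pics/s2c.png',cv2.resize(im['color'][80:250,220:450],None,fx=3.4,fy=3.4,interpolation=cv2.INTER_CUBIC))
wrist('w7','skull_mid',.12)
```

```text
pos [ 0.5565 -0.1366  0.1116] yang 95.6 tiltz [-0.008  0.002 -1.   ] j [-0.51  0.32  0.84  1.8  -0.26  1.14  2.08] t 20.4
0.5755115727185202 [ 1.36491655  0.87196663 -1.26947914]
309.70691628693146 321.56688251998867 202.5100994345691
skull_mid 0.88 [270. 187. 372. 298.] [ 0.56145019 -0.13754255  0.12      ]
```

View pics/s2c.png

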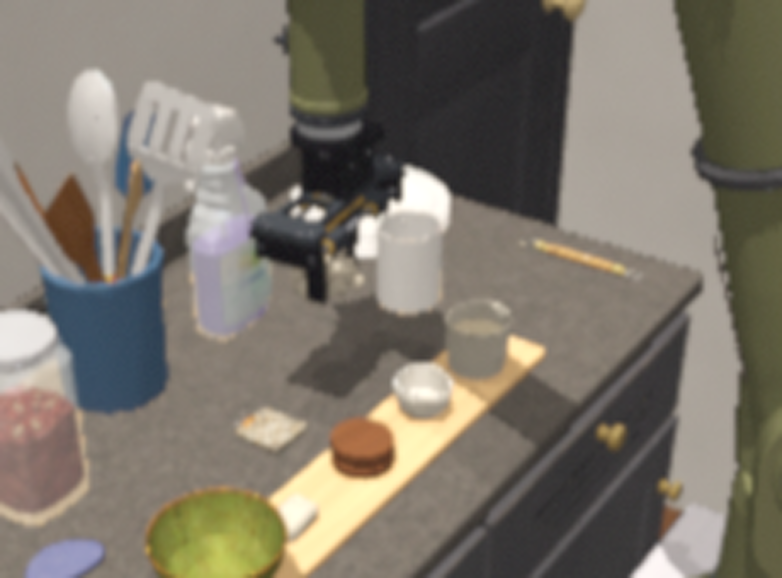

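View pics/w7.png

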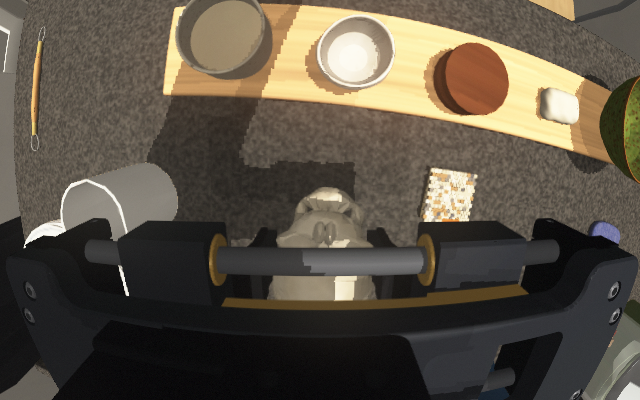

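The skull is held, face toward image-up at (325,187). The side view shows the row standing in order on the board. Now I compute the skull's offset in the grip from its face tip.

Run:
```python
from h import *
im=vision.get_image('wrist');state();s=ctrl.get_state()
for h in (.01,.02,.03): 
    p=at(im,325,187,.098+h,True);t=togo(*p);print(h,p,t)
# front face earlier: camera pose relative to TCP known -> use tool frame offset
E0=np.array(im['extrinsics']);M=np.eye(4);M[:3,:3]=R.from_rotvec(s['tool_rot']).as_matrix();M[:3,3]=s['position']
C=E0@M  # tool->cam
def earlier(u,v,z):
    a=np.radians(95.8);W=np.eye(4);W[:3,:3]=np.array([[-np.sin(a),np.cos(a),0],[np.cos(a),np.sin(a),0],[0,0,-1]]);
    W[:3,0]=[-np.sin(a),np.cos(a),0];W[:3,1]=[np.cos(a),np.sin(a),0];W[:3,2]=np.cross(W[:3,0],W[:3,1]);W[:3,3]=[.5658,-.1321,.1562]
    i=dict(im);i['extrinsics']=C@np.linalg.inv(W);return at(i,u,v,z,True)
for z in (.01,.02,.03):print('before front',z,earlier(319,152,z),'back',earlier(317,234,z+.015))
im=vision.get_image('top')
for t,z in [('plinth_mid',.042),('green_bowl',.081),('water_pot',.075),('lump_mid',.03),('pinch_pot_mid',.05)]:
    for q in vision.spot_in('top',t)[:1]:
        b=q['bbox'];print(t,q['conf'],np.round(b),at(im,(b[0]+b[2])/2,(b[1]+b[3])/2,z))
hsv=cv2.cvtColor(im['color'],cv2.COLOR_BGR2HSV);m=((hsv[...,1]>90)&((hsv[...,0]<12)|(hsv[...,0]>172))).astype(np.uint8);m[:,:295]=0;m[:,330:]=0;m[:200]=0;m[225:]=0
ys,xs=np.nonzero(m);print(len(xs),at(im,xs.mean(),ys.mean(),.036),xs.min(),xs.max(),ys.min(),ys.max())
```

```text
pos [ 0.5598 -0.1371  0.1141] yang 95.7 tiltz [ 0.001  0.003 -1.   ] j [-0.51  0.32  0.84  1.8  -0.26  1.14  2.08] t 20.6
0.01 [ 0.52973393 -0.13759601  0.108     ] [29.9  2.5  6. ]
0.02 [ 0.52774272 -0.13792375  0.118     ] [31.9  2.4 -4. ]
0.03 [ 0.52575151 -0.13825149  0.128     ] [ 33.9   2.3 -14. ]
before front 0.01 [ 0.52840953 -0.13809739  0.01      ] back [ 0.60975245 -0.13181545  0.025     ]
before front 0.02 [ 0.52755644 -0.1380921   0.02      ] back [ 0.60611114 -0.13202189  0.035     ]
before front 0.03 [ 0.52670334 -0.13808681  0.03      ] back [ 0.60246983 -0.13222833  0.045     ]
plinth_mid 0.41 [267. 216. 283. 222.] [0.426157   0.09327531 0.042     ]
green_bowl 0.86 [215. 198. 260. 241.] [0.42817128 0.20492246 0.081     ]
water_pot 0.66 [365. 198. 388. 217.] [ 0.42671666 -0.22636793  0.075     ]
lump_mid 0.52 [265. 214. 284. 220.] [0.43337008 0.09581966 0.03      ]
pinch_pot_mid 0.84 [186. 230. 202. 253.] [0.37674067 0.34784288 0.05      ]<stdin>:18: RuntimeWarning: Mean of empty slice.
  ret = ret.dtype.type(ret / rcount)
Traceback (most recent call last):
ValueError: zero-size array to reduction operation minimum which has no identity
```

Request:
{"method": "jog_arm", "body": {"increments": [{"tx": 18, "ty": 18, "tz": -20, "wx": 0, "wy": 0, "wz": 0.1, "gripper": 0.5}, {"tx": 38, "ty": 42, "tz": -40, "wx": 0, "wy": 0, "wz": 0.2, "gripper": 0.5}, {"tx": 60, "ty": 68, "tz": -46, "wx": 0, "wy": 0, "wz": 0.3, "gripper": 0.5}, {"tx": 82, "ty": 95, "tz": -46, "wx": 0, "wy": 0, "wz": 0.4, "gripper": 0.5}, {"tx": 104, "ty": 120, "tz": -46, "wx": 0, "wy": 0, "wz": 0.5, "gripper": 0.5}]}}

```text
time: 21.3
position: [0.4551, -0.0382, 0.159]
tool_rot: [-0.557, -3.088, -0.004]
ft_force: [-1.3, 1.0, -1.4]
grip_width: 0.583
grip_force: 19.7
```

Run:
```python
from h import *
state();print(togo(.4285,-.0105,.15))
```

```text
pos [ 0.4551 -0.0382  0.159 ] yang 69.5 tiltz [-0.003  0.003 -1.   ] j [-0.84 -0.11  0.83  2.02  0.08  1.2   1.18] t 21.3
[34.6 16.7  9.2]
```

Request:
{"method": "jog_arm", "body": {"increments": [{"tx": 6, "ty": 3, "tz": 0, "wx": 0, "wy": 0, "wz": 0.1, "gripper": 0.5}, {"tx": 12, "ty": 5, "tz": 0, "wx": 0, "wy": 0, "wz": 0.2, "gripper": 0.5}, {"tx": 18, "ty": 7, "tz": 0, "wx": 0, "wy": 0, "wz": 0.3, "gripper": 0.5}, {"tx": 20, "ty": 8, "tz": 0, "wx": 0, "wy": 0, "wz": 0.38, "gripper": 0.5}, {"tx": 20, "ty": 8, "tz": 0, "wx": 0, "wy": 0, "wz": 0.38, "gripper": 0.5}]}}

```text
time: 21.72
position: [0.4392, -0.024, 0.1587]
tool_rot: [-1.125, -2.928, -0.003]
ft_force: [-0.7, 0.2, -1.7]
grip_width: 0.575
grip_force: 19.7
```

Request:
{"method": "jog_arm", "body": {"increments": [{"tx": 0, "ty": 0, "tz": 15, "wx": 0, "wy": 0, "wz": 0, "gripper": 0.5}, {"tx": 0, "ty": 0, "tz": 30, "wx": 0, "wy": 0, "wz": 0, "gripper": 0.5}, {"tx": 0, "ty": 0, "tz": 40, "wx": 0, "wy": 0, "wz": 0, "gripper": 0.5}, {"tx": 0, "ty": 0, "tz": 40, "wx": 0, "wy": 0, "wz": 0, "gripper": 0.5}, {"tx": 0, "ty": 0, "tz": 40, "wx": 0, "wy": 0, "wz": 0, "gripper": 0.5}]}}

```text
time: 22.13
position: [0.4394, -0.0247, 0.1188]
tool_rot: [-1.122, -2.929, -0.001]
ft_force: [-0.7, 0.7, -1.2]
grip_width: 0.58
grip_force: 19.7
```

Run:
```python
from h import *
state();print(togo(.4285,-.0105,.056))
wrist('w8','skull_mid',.12,[(.434,-.016,.042)])
im=vision.get_image('side');cv2.imwrite('pics/s3c.png',cv2.resize(im['color'][100:270,220:450],None,fx=3.4,fy=3.4,interpolation=cv2.INTER_CUBIC))
for q in vision.spot_in('side','plinth_mid')[:2]:
    b=q['bbox'];print(q['conf'],b,proj(im,(.434,-.016,.027)))
```

```text
pos [ 0.4394 -0.0247  0.1188] yang 48.1 tiltz [-0.004  0.002 -1.   ] j [-0.81 -0.09  0.78  2.1   0.07  1.12  0.78] t 22.1
[17.3  3.3 62.9]
309.70691628693146 321.56688251998867 202.5100994345691
skull_mid 0.85 [272. 188. 372. 302.] [ 0.43938049 -0.02267192  0.12      ]
0.77 [314.3, 204.9, 336.1, 223.8] (np.float64(327.1571553558433), np.float64(212.14819040425115))
```

View pics/s3c.png

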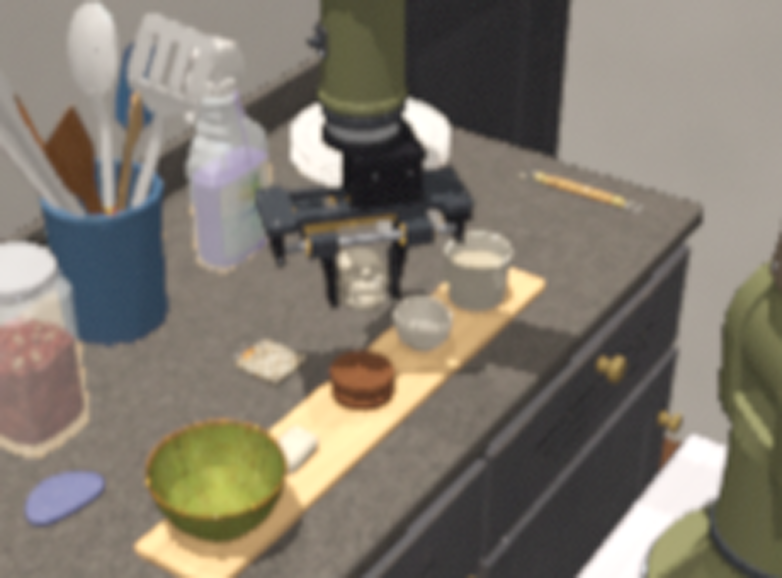

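The side crop shows the skull held upright above the board and the plinth at (362,380). That is full pixel (326.6,211.8), against a predicted (327.2,212.1), so the plinth stands where intended. Now I align and lower.

Request:
{"method": "jog_arm", "body": {"increments": [{"tx": 10, "ty": 3, "tz": 0, "wx": 0, "wy": 0, "wz": 0, "gripper": 0.5}, {"tx": 17, "ty": 3, "tz": 10, "wx": 0, "wy": 0, "wz": 0, "gripper": 0.5}, {"tx": 17, "ty": 3, "tz": 30, "wx": 0, "wy": 0, "wz": 0, "gripper": 0.5}, {"tx": 17, "ty": 3, "tz": 45, "wx": 0, "wy": 0, "wz": 0, "gripper": 0.5}, {"tx": 17, "ty": 3, "tz": 48, "wx": 0, "wy": 0, "wz": 0, "gripper": 0.5}]}}

```text
time: 22.75
position: [0.4268, -0.0104, 0.069]
tool_rot: [-1.121, -2.927, 0.0]
ft_force: [-0.4, -0.5, -1.7]
grip_width: 0.573
grip_force: 19.7
```

Request:
{"method": "jog_arm", "body": {"increments": [{"tx": 0, "ty": 0, "tz": 4, "wx": 0, "wy": 0, "wz": 0, "gripper": 0.5}, {"tx": 0, "ty": 0, "tz": 8, "wx": 0, "wy": 0, "wz": 0, "gripper": 0.5}, {"tx": 0, "ty": 0, "tz": 11, "wx": 0, "wy": 0, "wz": 0, "gripper": 0.5}, {"tx": 0, "ty": 0, "tz": 13, "wx": 0, "wy": 0, "wz": 0, "gripper": 0.5}, {"tx": 0, "ty": 0, "tz": 14, "wx": 0, "wy": 0, "wz": 0, "gripper": 0.5}]}}

```text
time: 23.17
position: [0.4293, -0.0105, 0.0574]
tool_rot: [-1.124, -2.93, -0.004]
ft_force: [-0.3, -0.5, -1.7]
grip_width: 0.575
grip_force: 19.7
```

Run:
```python
from h import *
state();print(togo(.428,-.0105,.056),ctrl.get_state()['ft_force'])
im=vision.get_image('side');cv2.imwrite('pics/s4c.png',cv2.resize(im['color'][140:240,270:390],None,fx=5,fy=5,interpolation=cv2.INTER_CUBIC))
```

```text
pos [ 0.4293 -0.0105  0.0574] yang 48.0 tiltz [-0.002  0.003 -1.   ] j [-0.82 -0.01  0.79  2.18  0.01  0.97  0.81] t 23.2
[ 0.9 -0.9  1.4] [-0.30151723 -0.49584874 -1.7201799 ]
```

View pics/s4c.png

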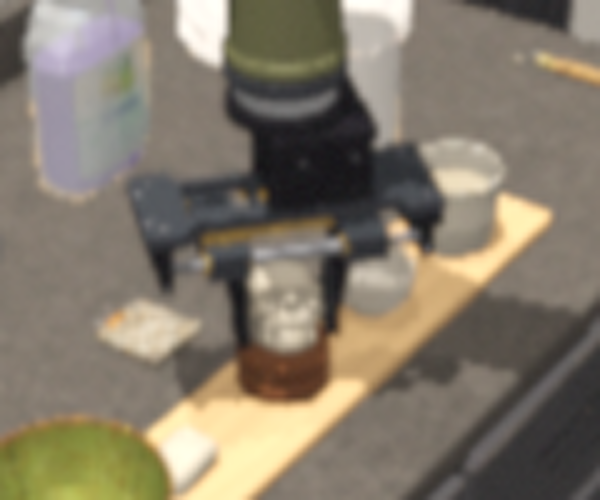

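The side crop shows the skull at (287,320) directly over the plinth at (285,372). I lower the last millimetre or so and release.

Request:
{"method": "jog_arm", "body": {"increments": [{"tx": 0, "ty": 0, "tz": 1, "wx": 0, "wy": 0, "wz": 0, "gripper": 0.5}, {"tx": 0, "ty": 0, "tz": 1.5, "wx": 0, "wy": 0, "wz": 0, "gripper": 0.5}, {"tx": 0, "ty": 0, "tz": 1.5, "wx": 0, "wy": 0, "wz": 0, "gripper": 0.5}, {"tx": 0, "ty": 0, "tz": 1.5, "wx": 0, "wy": 0, "wz": 0, "gripper": 0.9}, {"tx": 0, "ty": 0, "tz": 1.5, "wx": 0, "wy": 0, "wz": 0, "gripper": 0.9}]}}

```text
time: 23.63
position: [0.4293, -0.0105, 0.056]
tool_rot: [-1.124, -2.93, -0.004]
ft_force: [0.3, -0.1, -0.0]
grip_width: 0.655
grip_force: 0.0
```

Request:
{"method": "jog_arm", "body": {"increments": [{"tx": 0, "ty": 0, "tz": 0, "wx": 0, "wy": 0, "wz": 0, "gripper": 1}, {"tx": 0, "ty": 0, "tz": 0, "wx": 0, "wy": 0, "wz": 0, "gripper": 1}, {"tx": 0, "ty": 0, "tz": 0, "wx": 0, "wy": 0, "wz": 0, "gripper": 1}, {"tx": 0, "ty": 0, "tz": 0, "wx": 0, "wy": 0, "wz": 0, "gripper": 1}, {"tx": 0, "ty": 0, "tz": 0, "wx": 0, "wy": 0, "wz": 0, "gripper": 1}]}}

```text
time: 24.05
position: [0.4291, -0.0105, 0.0558]
tool_rot: [-1.123, -2.93, -0.003]
ft_force: [0.2, 0.1, -0.3]
grip_width: 0.968
grip_force: 0.0
```

Request:
{"method": "jog_arm", "body": {"increments": [{"tx": 0, "ty": 0, "tz": -20, "wx": 0, "wy": 0, "wz": 0, "gripper": 1}, {"tx": 0, "ty": 0, "tz": -50, "wx": 0, "wy": 0, "wz": 0, "gripper": 1}, {"tx": 0, "ty": 0, "tz": -85, "wx": 0, "wy": 0, "wz": 0, "gripper": 1}, {"tx": 0, "ty": 0, "tz": -120, "wx": 0, "wy": 0, "wz": 0, "gripper": 1}, {"tx": 0, "ty": 0, "tz": -140, "wx": 0, "wy": 0, "wz": 0, "gripper": 1}]}}

```text
time: 24.47
position: [0.4309, -0.011, 0.1995]
tool_rot: [-1.125, -2.933, -0.008]
ft_force: [0.9, 0.7, 0.6]
grip_width: 1.0
grip_force: 0.0
```

Request:
{"method": "jog_arm", "body": {"increments": [{"tx": -35, "ty": 0, "tz": 0, "wx": 0, "wy": 0, "wz": 0, "gripper": 1}, {"tx": -70, "ty": 0, "tz": 0, "wx": 0, "wy": 0, "wz": 0, "gripper": 1}, {"tx": -95, "ty": 0, "tz": 0, "wx": 0, "wy": 0, "wz": 0, "gripper": 1}, {"tx": -100, "ty": 0, "tz": 0, "wx": 0, "wy": 0, "wz": 0, "gripper": 1}, {"tx": -100, "ty": 0, "tz": 0, "wx": 0, "wy": 0, "wz": 0, "gripper": 1}]}}

```text
time: 24.88
position: [0.5043, -0.0794, 0.1952]
tool_rot: [-1.128, -2.928, 0.001]
ft_force: [-0.6, 0.3, -0.2]
grip_width: 1.0
grip_force: 0.0
```

Run:
```python
from h import *
state()
D=[('plinth_mid',.027),('skull_mid',.0715),('lump_mid',.022),('pinch_pot_mid',.031),('water_pot',.04),('green_bowl',.045)]
P={'plinth_mid':(.434,-.016,.027),'skull_mid':(.434,-.016,.0715),'lump_mid':(.4335,.094,.022),'pinch_pot_mid':(.433,-.126,.031),'water_pot':(.432,-.236,.044),'green_bowl':(.434,.204,.047)}
for c in ['wrist','side','top']:
    im=vision.get_image(c);f=c=='wrist'
    if c!='top':cv2.imwrite(f'pics/f_{c}.png',im['color'] if f else cv2.resize(im['color'][140:290,230:420],None,fx=4,fy=4,interpolation=cv2.INTER_CUBIC))
    for t,z in D:
        for q in vision.spot_in(c,t)[:1]:
            b=q['bbox'];u,v=(b[0]+b[2])/2,(b[1]+b[3])/2;print(c,t,round(q['conf'],2),np.round(b),at(im,u,v,z,f)[:2].round(4),'exp px',np.round(proj(im,P[t],f)))
```

```text
pos [ 0.5043 -0.0794  0.1952] yang 47.9 tiltz [-0.004  0.001 -1.   ] j [-0.78  0.03  0.91  1.85 -0.03  1.27  0.98] t 24.9
wrist lump_mid 0.97 [378.  15. 419.  58.] [0.4341 0.0998] exp px [394.  39.]
wrist pinch_pot_mid 0.7 [218. 139. 276. 204.] [ 0.436  -0.1252] exp px [245. 170.]
wrist water_pot 0.76 [148. 199. 214. 247.] [ 0.4234 -0.2243] exp px [179. 236.]
wrist green_bowl 0.9 [435.   0. 526.  26.] [0.4701 0.193 ] exp px [466. -16.]
side plinth_mid 0.79 [315. 206. 336. 222.] [ 0.4336 -0.0054] exp px [327. 212.]
side skull_mid 0.71 [316. 191. 334. 213.] [ 0.4377 -0.0085] exp px [327. 201.]
side pinch_pot_mid 0.65 [250. 282. 274. 301.] [0.3767 0.371 ] exp px [345. 196.]
side water_pot 0.9 [350. 170. 370. 187.] [ 0.4409 -0.2364] exp px [362. 178.]
side green_bowl 0.6 [264. 223. 303. 261.] [0.445  0.1978] exp px [285. 244.]
top plinth_mid 0.67 [267. 216. 283. 224.] [0.4255 0.0952] exp px [309. 214.]
top lump_mid 0.7 [268. 215. 283. 222.] [0.4317 0.0938] exp px [276. 218.]
top pinch_pot_mid 0.52 [185. 231. 201. 255.] [0.3755 0.3573] exp px [344. 211.]
top water_pot 0.62 [366. 195. 389. 218.] [ 0.4355 -0.234 ] exp px [378. 208.]
top green_bowl 0.78 [216. 197. 259. 239.] [0.4393 0.2112] exp px [240. 219.]
```

View pics/f_side.png

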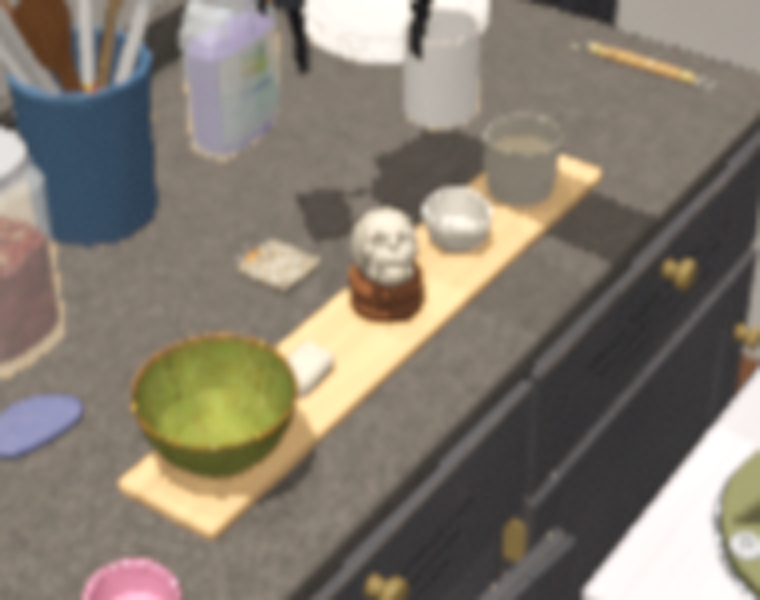

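View pics/f_wrist.png

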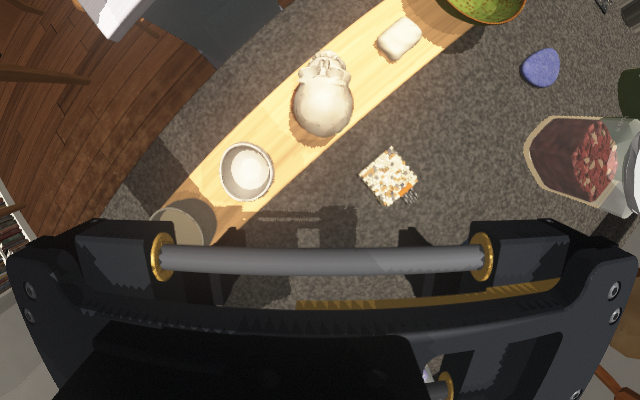

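The final views show the skull standing upright on the plinth at (385,250) in the side crop. The pinch pot is mouth up at (457,218) and the lump is at (310,367), both on the board's middle line. The measured positions match the targets and the bystanders are untouched, so I hand in.

```bash
python3 -c "
from bench import ctrl
print(ctrl.close_job())"
```

```text
the job is handed in; nothing more can be done
None
```

I handed the job in at about 25 s on the robot's clock: plinth at the board's middle with the skull upright on it, and the lump and pinch pot halfway to the bowl and water pot. The last pictures agree with this to within a few millimetres to about a centimetre, but no verdict came back. The texture pad, blue rib and loop tool were not touched.

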